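Lid the sample box and set its screw vent to breathe

ROBOT

A 7-joint arm with a two-finger parallel gripper is mounted at the origin on the work surface. World frame = base frame: x ahead of the robot, y to its left, z up, the work surface at z = 0. Lengths are in mm, angles in rad, forces in N, time in s.
With the tool pointing down it reaches from about 400 to 850 mm from the base axis. Payload 10.4 kg.
Tool frame: the origin (TCP) lies midway between the tips of the shut fingers; the grasp point (between the pads) lies 19 mm behind it; z points along the fingers, x is the direction in which the jaws open and shut, and the axes are right-handed (so a half turn about z gives the same grasp; the last joint's range is limited). The gripper opens to 87 mm and grips with 3 to 60 N. Pads are 19 mm wide; open, the fingers measure 117 mm over their backs; the gripper's body (75 mm by 190 mm) begins 51 mm behind the grasp point.
Start: joints at [1.223, 0.332, -0.065, 1.46, 0.022, 1.35, -0.088], TCP at [199.472, -592.337, 222.576] pointing down, gripper open.
Joint ranges: [-2.6, 2.6], [-0.5, 2.12], [-1.47, 1.34], [0.16, 2.42], [-1.27, 4.41], [0.06, 2.06], [-2.6, 2.6]. Speed limits (rad/s): [2.22, 2.22, 2.79, 2.79, 3.14, 3.14, 3.14].

INTERFACE

Orientations are given as a unit quaternion [w, x, y, z].
In Python, from cell import manip, imaging, order, outline_of gives the robot as it stands.
- The arm moves only by the shell command python3 -m inch 'ROWS' [FORCE]. ROWS is JSON, a list of rows, each an object of numbers: "dx", "dy", "dz": the shift along the tool's x, y, z in mm; "rx", "ry", "rz": the turn, a rotation vector about the tool's x, y, z in degrees; "grip": the finger opening in mm, from 0 to 87. A call has exactly 10 rows; each row is the pose to reach, as a shift and turn from the pose commanded when the call began, along the tool's axes at that moment; what a row does not reach only later rows make up. A row lasts 1/10 s, in which the tool goes at most 50 mm and 8.59 degrees, less where a joint would pass 70% of its speed; a pose out of reach is approached as far as the arm can. A call with a gripper value outside its range is refused whole. The fingers move at their own pace and stop on an object; FORCE is the grip in N (left out, the last holds). Time passes only in rows, so rows that repeat a pose let the fingers close, or fill a call up. It gives the time, the measured TCP pose, the force and the opening at its end, in the units of the state.
- manip.get_obs(): the state, without advancing time (a new reading comes with each control period).
- imaging.camera(name): name is "scene" or "top"; returns a dict with "color" (420x560x3 uint8, red, green, blue), "depth" (420x560 float32, mm along the optical axis (not along the pixel's ray), 0 where there is no reading), "fx", "fy", "cx", "cy" (pixels), "rvec" (rotation vector, rad) and "tvec" (3), from world to camera coordinates, as OpenCV has them. Camera axes: x right, y down, z forward; pixel columns grow to the right and rows downward; lengths in mm; the calibration is good to about 2 mm. A picture is of the moment at which its call begins.
- order.close_job(): hands the job in, once; it reports no verdict.
Trained networks look in a picture, given as the dict that the camera call returned (one of the last four; its "shot" number tells which), for a name from the list of things; names that differ only in an ending like _2 or _b are one class to them, and where a whole thing is asked for, a point or a joint stands for the part that bears it (a point fixed in the world has none). Each returns a list of dicts, best first, with "p" (0 to 1); they miss things now and then, are a little off and sometimes report something else, mostly with a low value. They report only what shows in the picture. A call takes as long as a camera call. They do not tell look-alikes from the thing itself.
- outline_of(picture, query): "pixels" (420x560 bool, what is visible of it) and "bbox" ([centre column, centre row, width, height] in pixels, round what is visible of it).
The state is a dict: "time": time; "joint_positions": joint angles; "dq": joint speeds; "tau": joint torques, N m; "tcp_pos": TCP position; "tcp_rot": TCP orientation; "ft_force": force on the tool from outside, world axes, zero at the start; "ft_torque": the same for the moment, N m; "finger_gap": opening from 0.0 (shut) to 1.0 (fully open).
Only numpy, scipy, OpenCV 4.12 (cv2) and the standard library are available. Lean on these libraries where they do the work, as an engineer would, in place of code of your own. Each camera call takes 0.05 s, during which the arm holds its last target.

TASK

Set the white lid squarely down on the purple sample box so that it sits fully home all round, then screw the blue vent cap on top of the lid clockwise until it bottoms out and back it off a quarter turn so the samples can breathe. Finish while still gripping the vent cap at that setting, with the lid down on the box, and leave the spare caps, the tape roll and the tube stand where they are.

Things in the scene. Friction and masses are not known exactly. Their poses are not given: they have to be found in the camera images.
- box: Open-topped purple sample box, fixed to the bench, 120 mm (x) by 90 mm (y) outside, 70 mm high, walls 8 mm with a rounded rim (4 mm radius); light-blue tape on its two short faces and on the bench beside it, a white insert with clear tubes inside below the rim. Origin: centre of its underside, on the bench; z up.
- box_rim (a point): Centre of the box's mouth, level with the rim (70 mm above the bench).
- lid: Loose white lid, skirt down on the bench at first, 0.2 to 0.45 kg: plate 131 (x) by 101 (y) mm, 4 mm thick, over a skirt 12 mm deep, 125 by 95 mm inside (2.5 mm play per side on the box). Fits either way round, long side on the box's long side. Origin: centre of the skirt's lower edge; z up; plate top at 16 mm. Carry it by the blue vent cap at its centre.
- lid_seat (a point): Centre of the underside of the lid's plate (12 mm above the lid's origin); coincides with box_rim when the lid is fully home.
- cap_grip (a point): Point on the axis of the blue ribbed vent cap at a good grip height: 26 mm above the lid's plate when bottomed out. The cap is 44 mm in diameter and 30 mm tall, its underside 5 mm above the plate when bottomed out; it stays on the lid and rises 3 mm per turn as it is unscrewed. A white bar on its top points from the axis to the rim.
- vent_cap (a joint): Angle of the vent cap on the lid, rad: 0 = bottomed out at its stop (the white bar on the cap then points to the red mark on the lid, at the lid's +x side), growing counter-clockwise seen from above (unscrewing), up to 4.0; friction about 0.06 N m, stays where it is left. 1.3 to 2.7 at the start.
- spare_cap_a: Loose spare blue cap lying on the bench, 42 mm diameter, 16 mm high; leave alone. Origin: centre of its underside.
- spare_cap_b: Another loose spare blue cap, the same size; leave alone. Origin: centre of its underside.
- tape_roll: Roll of light-blue tape lying flat, 90 mm diameter, 24 mm high; leave alone. Origin: centre of its underside.
- tube_stand: Clear tube upright in a round dark-blue foot of 60 mm diameter, 88 mm tall in all; leave alone. Origin: centre of its underside.
Not all that is in view belongs to the job. What is shaped like the lid but brown or yellow is not meant.

How it is judged:
By the outcome, as a careful person would: the job done as asked, in the order asked, and still so for the second after the job is handed in, while the arm keeps its last pose, push and grip.
It also fails if it takes over 61 s, if anything falls off the work surface, if the arm or the gripper's body presses on something with over 40 N, if the wrist force passes 120 N, or if a joint passes its speed limit or range.

## Working session

There is one attempt and no reset: what is moved stays moved. The work goes in short steps, Python scripts to look and compute and a shell command to move; the robot and the scene stay as the last step left them, time stands still between calls to the robot, and variables do not carry over. Pictures are saved under pics/ and viewed, and the job is handed in when it is done.

```bash
ls; mkdir -p pics; cat > h.py <<'E'
import numpy as np,cv2
from cell import manip,imaging,order,outline_of
def shot(n,f):
    p=imaging.camera(n); cv2.imwrite('pics/'+f,p['color'][:,:,::-1]); return p
def world(p):
    R=cv2.Rodrigues(np.array(p['rvec'],float))[0];t=np.array(p['tvec'],float).ravel()
    d=p['depth'];v,u=np.mgrid[:d.shape[0],:d.shape[1]]
    c=np.stack([(u-p['cx'])/p['fx']*d,(v-p['cy'])/p['fy']*d,d],-1)
    return (c-t)@R
E
python3 - <<'E'
from h import *
for n in('scene','top'):
    p=shot(n,n+'1.png'); np.save(n+'1.npy',world(p)); np.save(n+'1c.npy',p['color'])
    R=cv2.Rodrigues(np.array(p['rvec'],float))[0]; print(n,(-R.T@np.array(p['tvec']).ravel()).round())
    for q in('lid','box','cap_grip','spare_cap_a','tape_roll','tube_stand'):
        for r in outline_of(p,q)[:4]:
            w=world(p)[r['pixels']&(p['depth']>0)]
            print(n,q,round(r['p'],2),np.round(r['bbox']),np.median(w,0).round(), np.percentile(w[:,2],[5,95]).round())
o=manip.get_obs();print({k:np.round(v,3) for k,v in o.items()})
E
```

```text
pics
scene [1147. -576.  710.]
scene lid 0.9 [291. 147.  38.  31.] [407. 220.  16.] [ 3. 51.]
scene lid 0.89 [337. 184.  61.  44.] [614. 191.  16.] [ 5. 52.]
scene lid 0.64 [409. 211.  65.  36.] [801. 222.  16.] [ 6. 51.]
scene box 0.92 [237. 229.  70.  67.] [ 576. -136.   48.] [ 1. 70.]
scene box 0.68 [339. 185.  61.  42.] [614. 192.  16.] [ 2. 52.]
scene box 0.5 [340. 176.  13.  17.] [606. 197.  48.] [27. 54.]
scene cap_grip 0.81 [410. 204.  18.  20.] [797. 226.  48.] [26. 53.]
scene cap_grip 0.68 [341. 175.  22.  16.] [605. 198.  47.] [25. 54.]
scene cap_grip 0.63 [289. 141.  16.  18.] [400. 226.  45.] [24. 53.]
scene cap_grip 0.19 [359. 152.  28.  21.] [540. 375.  16.] [ 1. 25.]
scene spare_cap_a 0.73 [349. 232.  18.  16.] [739.  76.  15.] [ 2. 18.]
scene spare_cap_a 0.69 [294. 279.  24.  17.] [ 746. -118.   16.] [ 3. 18.]
scene tape_roll 0.6 [359. 151.  30.  22.] [538. 372.  16.] [ 1. 25.]
scene tube_stand 0.63 [117. 292.  33.  48.] [ 563. -411.   34.] [ 7. 89.]
top [ 523.  -12. 1313.]
top lid 0.87 [187. 138.  64.  54.] [787. 236.  18.] [13. 52.]
top lid 0.85 [188. 289.  61.  58
[... 530 characters left out ...]
15.  16.] [ 741. -109.   16.] [11. 21.]
top tape_roll 0.87 [133. 236.  35.  38.] [542. 382.  24.] [ 7. 29.]
top tube_stand 0.83 [433. 221.  24.  23.] [ 551. -395.   30.] [ 9. 90.]
{'time': np.float64(0.7), 'joint_positions': array([ 1.223,  0.332, -0.065,  1.46 ,  0.022,  1.35 , -0.088]), 'dq': array([-0.   , -0.   , -0.   , -0.001,  0.001,  0.002, -0.003]), 'tau': array([ 1.0000e-03, -6.2291e+01,  2.5000e-02, -3.9006e+01, -6.1000e-02,
        3.1000e-02, -0.0000e+00]), 'tcp_pos': array([ 199.456, -592.346,  222.616]), 'tcp_rot': array([ 0.   ,  0.812, -0.583,  0.   ]), 'ft_force': array([ 0.201,  0.027, -0.312]), 'ft_torque': array([-0.021,  0.029,  0.056]), 'finger_gap': np.float64(1.003)}
```

```bash
python3 - <<'E'
import cv2
t=cv2.imread('pics/top1.png')
cv2.imwrite('pics/top_crop1.png',cv2.resize(t[100:330,140:380],None,fx=2.5,fy=2.5,interpolation=cv2.INTER_CUBIC))
E
```

```text
(no output)
```

View pics/top1.png

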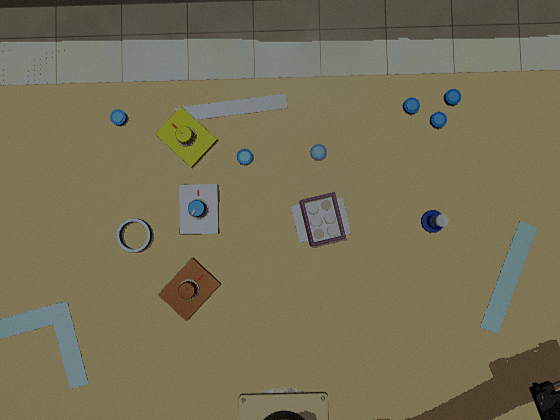

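View pics/scene1.png

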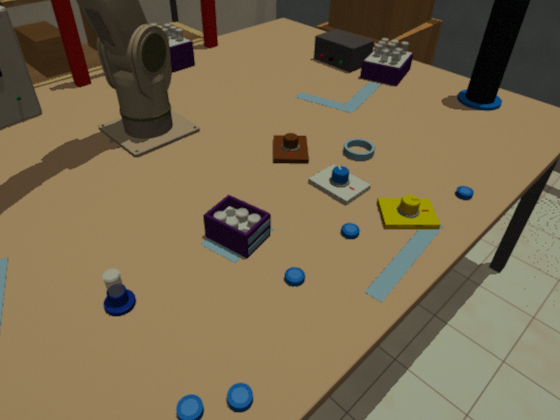

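View pics/top_crop1.png

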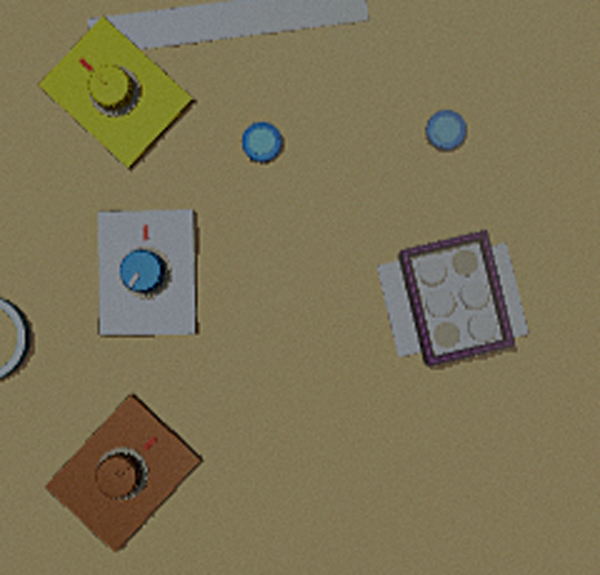

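The lid-like things are brown (189,289), white with a blue cap (199,209) and yellow (186,136). The white one with the blue cap, red mark and white bar is the lid; the crop confirms it. The box is at (322,220). Next I'll measure both.

```bash
cat > m.py <<'E'
import numpy as np,cv2
def rect(P):
    r=cv2.minAreaRect(P[:,:2].astype(np.float32)); b=cv2.boxPoints(r)
    e=b[1]-b[0] if np.linalg.norm(b[1]-b[0])>np.linalg.norm(b[2]-b[1]) else b[2]-b[1]
    a=np.degrees(np.arctan2(e[1],e[0]));a=(a+90)%180-90
    return np.round(r[0],1),np.round(r[1],1),round(float(a),2)
E
python3 - <<'E'
import numpy as np; from m import *
for n in('top','scene'):
    W=np.load(n+'1.npy');C=np.load(n+'1c.npy').astype(int)
    fin=np.isfinite(W).all(-1)
    def sel(cx,cy,r,lo,hi): return fin&(np.hypot(W[...,0]-cx,W[...,1]-cy)<r)&(W[...,2]>lo)&(W[...,2]<hi)
    def show(k,m):
        m=cv2.morphologyEx(m.astype(np.uint8),cv2.MORPH_OPEN,np.ones((2,2)))>0
        P=W[m];print(n,k,len(P),rect(P),'z',np.median(P[:,2]).round(1),'mean',P.mean(0).round(1))
    show('plate',sel(606,203,90,10,22)); show('cap',sel(604,205,40,44,65)); show('rim',sel(563,-120,100,62,78))
    s=C.max(-1)-C.min(-1)
    red=sel(606,203,90,8,24)&(C[...,0]>C[...,1]*1.6)&(C[...,0]-C[...,2]>25)
    print('red',red.sum(),W[red].mean(0).round(1), W[red].round(0)[:6])
    bar=sel(604,205,40,44,65)
    P=W[bar];c=C[bar]; i=np.argsort(c[:,0]-0.5*c[:,2])[-12:]
    print(np.c_[P[i],c[i]].round(0))
E
```

```text
top plate 1559 (array([594.3, 122.4]), array([274. , 130.5]), 87.51) z 16.8 mean [596.7 205.8  20.1]
top cap 223 (array([598. , 207.7]), array([39.2, 39.1]), 2.53) z 52.8 mean [597.2 207.   50.7]
top rim 609 (array([554.7, -87.4]), array([125.1, 161.4]), -77.72) z 67.8 mean [ 560.6 -114.9   61.9]
red 6 [642.5 209.1  17.7] [[649. 209.  18.]
 [646. 209.  18.]
 [644. 209.  19.]
 [641. 209.  17.]
 [639. 210.  15.]
 [636. 209.  19.]]
[[587. 227.  54.  73.  69.  65.]
 [593. 230.  49.  92. 100. 103.]
 [595. 217.  52. 110. 125. 137.]
 [587. 217.  51. 101.  99. 102.]
 [590. 219.  54. 125. 133. 142.]
 [584. 218.  59. 124. 123. 129.]
 [597. 214.  54. 124. 118. 125.]
 [592. 214.  52. 129. 131. 130.]
 [590. 216.  56. 132. 129. 130.]
 [592. 216.  57. 146. 143. 142.]
 [595. 214.  52. 149. 144. 147.]
 [587. 219.  54. 150. 147. 146.]]
scene plate 973 (array([ 825. , -174.4]), array([ 158.1, 1017.1]), -60.07) z 15.9 mean [615.2 193.6  18. ]
scene cap 153 (array([596.6, 239.4]), array([ 38.3, 107.7]), -78.04) z 51.3 mean [605.3 205.4  48.8]
scene rim 704 (array([ 803.1, -343.5]), array([146.3, 817.2]), -44.15) z 66.1 mean [ 570.  -117.2   67.1]
red 4 [641.5 209.8  16.6] [[636. 210.  17.]
 [640. 209.  16.]
 [643. 209.  18.]
 [646. 211.  15.]]
[[621. 215.  45.  75.  87.  90.]
 [583. 196.  47.  77.  88.  85.]
 [586. 216.  52.  98. 116. 127.]
 [581. 202.  53. 103. 122. 133.]
 [598. 209.  55.  99. 112. 124.]
 [592. 217.  54. 109. 127. 134.]
 [583. 195.  51.  93. 100.  97.]
 [595. 209.  56. 117. 127. 124.]
 [594. 214.  53. 126. 137. 130.]
 [584. 219.  52. 129. 133. 125.]
 [587. 219.  51. 143. 149. 133.]
 [586. 220.  53. 142. 146. 128.]]
```

```bash
cat >> h.py <<'E'
def toplane(p,uv,z):
    uv=np.asarray(uv,float).reshape(-1,2)
    R=cv2.Rodrigues(np.array(p['rvec'],float))[0];t=np.array(p['tvec'],float).ravel()
    C=-R.T@t; d=np.c_[(uv[:,0]-p['cx'])/p['fx'],(uv[:,1]-p['cy'])/p['fy'],np.ones(len(uv))]@R
    return C+d*((z-C[2])/d[:,2:])
def topix(p,X):
    K=np.array([[p['fx'],0,p['cx']],[0,p['fy'],p['cy']],[0,0,1.]])
    return cv2.projectPoints(np.asarray(X,float).reshape(-1,1,3),np.array(p['rvec'],float),np.array(p['tvec'],float),K,None)[0].reshape(-1,2)
E
python3 - <<'E'
from h import *; from m import rect
import pickle
for n in ('top','scene'):
    p=imaging.camera(n); pickle.dump(p,open(n+'2.pkl','wb'))
    C=p['color'].astype(int); W=world(p)
    sat=C.max(-1)-C.min(-1)
    near=lambda x,y,r:(np.hypot(W[...,0]-x,W[...,1]-y)<r)&(p['depth']>0)
    m=(near(600,207,95)&(W[...,2]>9)&(W[...,2]<24)&(sat<30)&(C.sum(-1)>150))
    m=cv2.morphologyEx(m.astype(np.uint8),cv2.MORPH_CLOSE,np.ones((9,9)))&near(600,207,100)
    uv=np.argwhere(m)[:,::-1]; print(n,'lid',m.sum(),rect(toplane(p,uv,16)))
    pm=near(563,-110,110)&(C[...,2]>C[...,1]*1.25)&(W[...,2]>58)
    uv=np.argwhere(pm)[:,::-1]; print(n,'box',pm.sum(),rect(toplane(p,uv,70)))
    print(C[220,305:345].tolist() if n=='top' else '')
    im=p['color'][:,:,::-1].copy(); im[m>0]=(0,255,0); im[pm]=(0,0,255)
    x0,x1,y0,y1=(170,370,170,280) if n=='top' else (190,390,140,270)
    cv2.imwrite(f'pics/{n}_m.png',cv2.resize(im[y0:y1,x0:x1],None,fx=4,fy=4,interpolation=cv2.INTER_NEAREST))
E
```

```text
top lid 1671 (array([600.5, 208.9]), array([102.4, 129.6]), -0.92)
top box 309 (array([ 563.6, -111.4]), array([117.5,  87.8]), 11.85)
[[61, 42, 60], [106, 68, 104], [51, 34, 52], [82, 78, 63], [133, 137, 142], [109, 112, 113], [128, 130, 133], [124, 128, 129], [125, 129, 130], [128, 132, 133], [123, 127, 128], [129, 132, 133], [125, 128, 132], [126, 127, 128], [125, 129, 130], [130, 135, 137], [120, 118, 114], [122, 126, 126], [130, 135, 138], [119, 116, 121], [102, 105, 101], [128, 129, 132], [122, 128, 130], [125, 128, 130], [122, 128, 128], [130, 130, 134], [125, 128, 131], [128, 131, 133], [123, 127, 129], [118, 119, 117], [110, 107, 99], [136, 141, 146], [75, 72, 73], [45, 42, 29], [60, 47, 57], [90, 59, 87], [70, 57, 66], [136, 141, 143], [130, 135, 136], [129, 134, 137]]
scene lid 989 (array([602.8, 203.8]), array([108.6, 136.3]), -0.62)
scene box 791 (array([ 569.5, -118.4]), array([125.3,  98.7]), 11.78)
```

View pics/top_m.png

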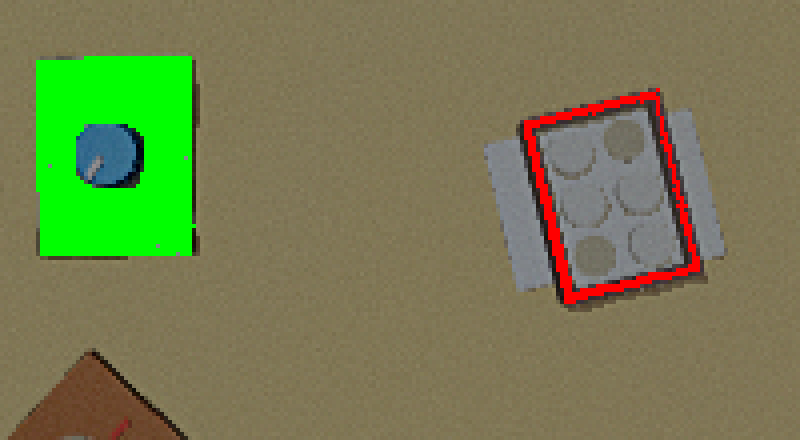

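View pics/scene_m.png

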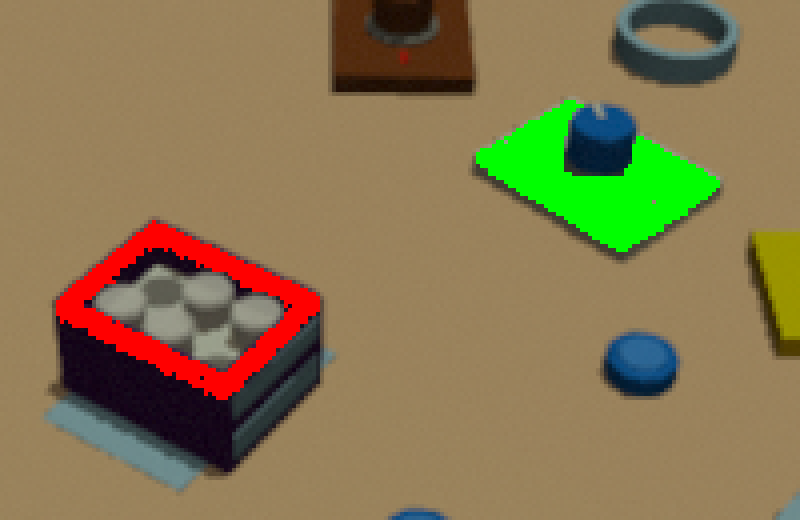

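```bash
cat > go.py <<'E'
import sys,numpy as np
from scipy.spatial.transform import Rotation as Ro
from cell import manip
def delta(x,y,z,yaw):
    o=manip.get_obs(); q=o['tcp_rot']; R=Ro.from_quat([q[1],q[2],q[3],q[0]])
    a=np.radians(yaw); T=Ro.from_matrix(np.array([[np.cos(a),np.sin(a),0],[np.sin(a),-np.cos(a),0],[0,0,-1.]]))
    d=R.inv().apply(np.array([x,y,z])-o['tcp_pos']); r=np.degrees((R.inv()*T).as_rotvec())
    M=R.as_matrix()
    print('d',d.round(1),'r',r.round(2),'| tcp',np.round(o['tcp_pos'],1),'yaw',np.degrees(np.arctan2(M[1,0],M[0,0])).round(2),'tilt',M[:,2].round(4),'F',np.round(o['ft_force'],1),'T',np.round(o['ft_torque'],2),'q',np.round(o['joint_positions'],2),'gap',round(float(o['finger_gap']),3),'t',round(float(o['time']),2))
if __name__=='__main__': delta(*map(float,sys.argv[1:5]))
E
python3 go.py 520 -190 180 -15; python3 - <<'E'
from h import *; from m import rect
import pickle
# scene refinement
p=pickle.load(open('scene2.pkl','rb'));W=world(p);C=p['color'].astype(int)
near=lambda x,y,r:(np.hypot(W[...,0]-x,W[...,1]-y)<r)&(p['depth']>0)
pm=near(563,-110,110)&(C[...,2]>C[...,1]*1.2)&(W[...,2]>64)&(W[...,2]<78)
print(rect(W[pm]),rect(toplane(p,np.argwhere(pm)[:,::-1],70)))
# hypothesis overlays from top estimates
def box(cx,cy,a,l,w,z):
    a=np.radians(a);R=np.array([[np.cos(a),-np.sin(a)],[np.sin(a),np.cos(a)]])
    return [[*(R@[sx*l/2,sy*w/2]+[cx,cy]),z] for sx,sy in((1,1),(1,-1),(-1,-1),(-1,1))]
for n in('top','scene'):
    p=pickle.load(open(n+'2.pkl','rb'));x0,x1,y0,y1=(170,370,170,280) if n=='top' else (190,390,140,270)
    im=cv2.resize(p['color'][y0:y1,x0:x1,::-1],None,fx=4,fy=4,interpolation=cv2.INTER_CUBIC)
    for b in (box(563.6,-111.4,11.85,104,74,70),box(563.6,-111.4,11.85,120,90,66),box(600.5,208.9,-.9,131,101,16)):
        uv=(topix(p,b)-[x0,y0]+.5)*4
        cv2.polylines(im,[np.round(uv).astype(int)],True,(0,255,0),1)
    cv2.imwrite(f'pics/{n}_o.png',im)
E
```

```text
d [-279.  -432.2   42.6] r [ -0.    -0.   -56.39] | tcp [ 199.5 -592.3  222.6] yaw -71.39 tilt [ 1.e-04 -1.e-04 -1.e+00] F [-0.7 -0.4  0.7] T [-0.01  0.01  0.04] q [ 1.22  0.33 -0.06  1.46  0.02  1.35 -0.09] gap 1.003 t 0.8
(array([ 564.9, -114.2]), array([118.8,  91.9]), 11.96) (array([ 567.1, -116.4]), array([121.5,  93.9]), 11.65)
```

View pics/top_o.png

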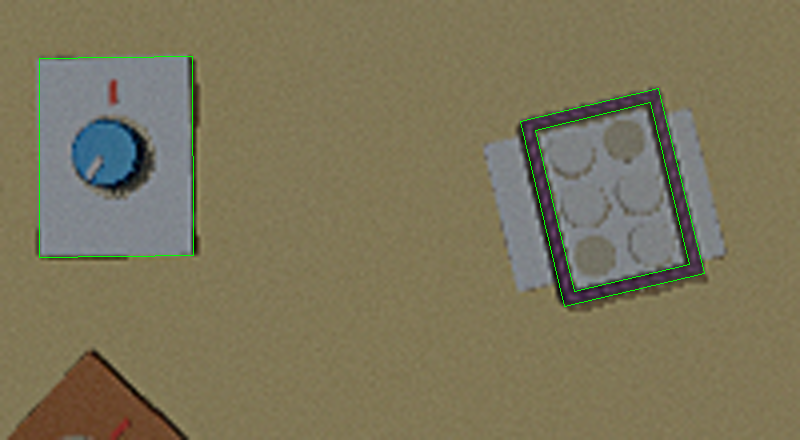

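View pics/scene_o.png

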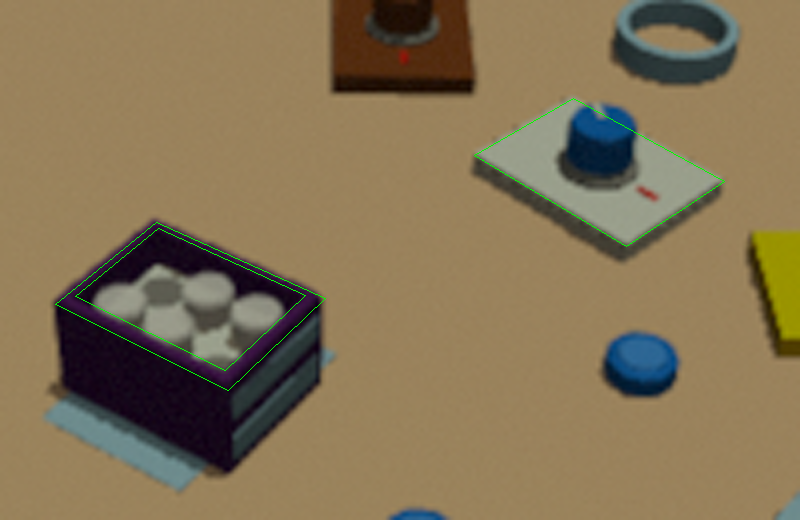

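Both fits agree in both views to about 1 px. Moving.

```bash
python3 -m inch '[{"dx":-15,"dy":-22,"dz":2,"rz":-3,"grip":87},{"dx":-42,"dy":-65,"dz":6,"rz":-9,"grip":87},{"dx":-70,"dy":-108,"dz":10,"rz":-15,"grip":87},{"dx":-98,"dy":-151,"dz":14,"rz":-21,"grip":87},{"dx":-125,"dy":-194,"dz":19,"rz":-27,"grip":87},{"dx":-153,"dy":-237,"dz":24,"rz":-33,"grip":87},{"dx":-180,"dy":-280,"dz":28,"rz":-39,"grip":87},{"dx":-208,"dy":-322,"dz":32,"rz":-45,"grip":87},{"dx":-235,"dy":-365,"dz":37,"rz":-51,"grip":87},{"dx":-262,"dy":-408,"dz":40,"rz":-57,"grip":87}]' 
python3 go.py 600.5 208.9 120 41.5
```

```text
d [-631.4 -635.7  102.6] r [   0.     -0.   -112.89] | tcp [ 199.5 -592.3  222.6] yaw -71.39 tilt [ 1.e-04 -1.e-04 -1.e+00] F [-0.7 -0.4  0.7] T [-0.01  0.01  0.04] q [ 1.22  0.33 -0.06  1.46  0.02  1.35 -0.09] gap 1.003 t 0.8validation failed for argument at $[0]...
```

```bash
python3 -m inch '[{"dx":-15,"dy":-22,"dz":2,"rx":0,"ry":0,"rz":-3,"grip":87},{"dx":-42,"dy":-65,"dz":6,"rx":0,"ry":0,"rz":-9,"grip":87},{"dx":-70,"dy":-108,"dz":10,"rx":0,"ry":0,"rz":-15,"grip":87},{"dx":-98,"dy":-151,"dz":14,"rx":0,"ry":0,"rz":-21,"grip":87},{"dx":-125,"dy":-194,"dz":19,"rx":0,"ry":0,"rz":-27,"grip":87},{"dx":-153,"dy":-237,"dz":24,"rx":0,"ry":0,"rz":-33,"grip":87},{"dx":-180,"dy":-280,"dz":28,"rx":0,"ry":0,"rz":-39,"grip":87},{"dx":-208,"dy":-322,"dz":32,"rx":0,"ry":0,"rz":-45,"grip":87},{"dx":-235,"dy":-365,"dz":37,"rx":0,"ry":0,"rz":-51,"grip":87},{"dx":-262,"dy":-408,"dz":40,"rx":0,"ry":0,"rz":-57,"grip":87}]' 
python3 go.py 600.5 208.9 120 41.5
```

```text
time: 1.8
tcp_pos: [497.2, -219.8, 183.3]
tcp_rot: [0.0, 0.992, -0.123, 0.0]
ft_force: [0.7, -0.7, -0.6]
finger_gap: 1.003
d [  -4.7 -441.    63.1] r [ 4.000e-02 -2.000e-02 -5.566e+01] | tcp [ 497.2 -219.8  183.3] yaw -14.16 tilt [ 4.e-04 -6.e-04 -1.e+00] F [ 0.7 -0.7 -0.6] T [-0.11 -0.11  0.04] q [ 0.76  0.22 -0.49  1.71  0.11  1.24  0.  ] gap 1.003 t 1.8
```

```bash
python3 -m inch '[{"dx":0,"dy":-48,"dz":6,"rx":0,"ry":0,"rz":-6,"grip":87},{"dx":0,"dy":-96,"dz":12,"rx":0,"ry":0,"rz":-12,"grip":87},{"dx":0,"dy":-144,"dz":20,"rx":0,"ry":0,"rz":-18,"grip":87},{"dx":-1,"dy":-192,"dz":26,"rx":0,"ry":0,"rz":-24,"grip":87},{"dx":-2,"dy":-240,"dz":32,"rx":0,"ry":0,"rz":-30,"grip":87},{"dx":-2,"dy":-288,"dz":40,"rx":0,"ry":0,"rz":-36,"grip":87},{"dx":-3,"dy":-336,"dz":46,"rx":0,"ry":0,"rz":-42,"grip":87},{"dx":-4,"dy":-384,"dz":54,"rx":0,"ry":0,"rz":-48,"grip":87},{"dx":-4,"dy":-425,"dz":60,"rx":0,"ry":0,"rz":-52,"grip":87},{"dx":-4.7,"dy":-441,"dz":63,"rx":0,"ry":0,"rz":-55.7,"grip":87}]' 
python3 go.py 600.5 208.9 24 41.5
```

```text
time: 2.8
tcp_pos: [600.6, 211.9, 119.6]
tcp_rot: [-0.001, 0.934, 0.356, 0.0]
ft_force: [0.6, 1.2, -0.4]
finger_gap: 1.002
d [-2.2  2.4 95.6] r [-0.13 -0.05  0.23] | tcp [600.6 211.9 119.6] yaw 41.73 tilt [-9.0e-04  2.4e-03 -1.0e+00] F [ 0.6  1.2 -0.4] T [ 0.06 -0.15  0.01] q [ 0.16  0.55 -0.77  1.52  0.39  1.24  0.06] gap 1.002 t 2.8
```

```bash
python3 -m inch '[{"dx":0,"dy":0,"dz":15,"rx":0,"ry":0,"rz":0,"grip":87},{"dx":0,"dy":0,"dz":35,"rx":0,"ry":0,"rz":0,"grip":87},{"dx":0,"dy":0,"dz":55,"rx":0,"ry":0,"rz":0,"grip":87},{"dx":0,"dy":0,"dz":72,"rx":0,"ry":0,"rz":0,"grip":87},{"dx":0,"dy":0,"dz":85,"rx":0,"ry":0,"rz":0,"grip":87},{"dx":0,"dy":0,"dz":92,"rx":0,"ry":0,"rz":0,"grip":87},{"dx":0,"dy":0,"dz":96,"rx":0,"ry":0,"rz":0,"grip":87},{"dx":0,"dy":0,"dz":96,"rx":0,"ry":0,"rz":0,"grip":87},{"dx":0,"dy":0,"dz":96,"rx":0,"ry":0,"rz":0,"grip":80},{"dx":0,"dy":0,"dz":96,"rx":0,"ry":0,"rz":0,"grip":70}]' 30
python3 go.py 600.5 208.9 24 41.5
```

```text
time: 3.8
tcp_pos: [601.8, 207.1, 24.9]
tcp_rot: [0.0, 0.936, 0.353, 0.001]
ft_force: [-0.4, 1.7, -0.0]
finger_gap: 0.899
d [ 0.3 -2.2  0.9] r [ 0.03 -0.06 -0.19] | tcp [601.8 207.1  24.9] yaw 41.31 tilt [ 1.1e-03  2.0e-04 -1.0e+00] F [-0.4  1.7 -0. ] T [ 0.04 -0.1   0.  ] q [ 0.13  0.64 -0.72  1.6   0.47  1.08  0.01] gap 0.899 t 3.8
```

```bash
python3 -m inch '[{"dx":0,"dy":0,"dz":0,"rx":0,"ry":0,"rz":0,"grip":60},{"dx":0,"dy":0,"dz":0,"rx":0,"ry":0,"rz":0,"grip":52},{"dx":0,"dy":0,"dz":0,"rx":0,"ry":0,"rz":0,"grip":46},{"dx":0,"dy":0,"dz":0,"rx":0,"ry":0,"rz":0,"grip":40},{"dx":0,"dy":0,"dz":0,"rx":0,"ry":0,"rz":0,"grip":35},{"dx":0,"dy":0,"dz":0,"rx":0,"ry":0,"rz":0,"grip":30},{"dx":0,"dy":0,"dz":0,"rx":0,"ry":0,"rz":0,"grip":30},{"dx":0,"dy":0,"dz":0,"rx":0,"ry":0,"rz":0,"grip":30},{"dx":0,"dy":0,"dz":0,"rx":0,"ry":0,"rz":0,"grip":30},{"dx":0,"dy":0,"dz":0,"rx":0,"ry":0,"rz":0,"grip":30}]' 30
python3 go.py 600.5 208.9 24 41.5
```

```text
time: 4.8
tcp_pos: [601.4, 206.9, 24.2]
tcp_rot: [0.0, 0.936, 0.353, 0.0]
ft_force: [1.1, 0.8, -0.3]
finger_gap: 0.474
d [ 0.6 -2.1  0.2] r [ 0.01 -0.01 -0.19] | tcp [601.4 206.9  24.2] yaw 41.31 tilt [ 2.e-04  1.e-04 -1.e+00] F [ 1.1  0.8 -0.3] T [ 0.13 -0.34  0.01] q [ 0.13  0.65 -0.72  1.6   0.47  1.08  0.01] gap 0.474 t 4.8
```

```bash
python3 -m inch '[{"dx":0,"dy":0,"dz":-3,"rx":0,"ry":0,"rz":0,"grip":30},{"dx":0,"dy":0,"dz":-10,"rx":0,"ry":0,"rz":0,"grip":30},{"dx":0,"dy":0,"dz":-25,"rx":0,"ry":0,"rz":0,"grip":30},{"dx":0,"dy":0,"dz":-45,"rx":0,"ry":0,"rz":0,"grip":30},{"dx":0,"dy":0,"dz":-65,"rx":0,"ry":0,"rz":0,"grip":30},{"dx":0,"dy":0,"dz":-85,"rx":0,"ry":0,"rz":0,"grip":30},{"dx":0,"dy":0,"dz":-100,"rx":0,"ry":0,"rz":0,"grip":30},{"dx":0,"dy":0,"dz":-110,"rx":0,"ry":0,"rz":0,"grip":30},{"dx":0,"dy":0,"dz":-115,"rx":0,"ry":0,"rz":0,"grip":30},{"dx":0,"dy":0,"dz":-115,"rx":0,"ry":0,"rz":0,"grip":30}]' 30
python3 go.py 563.6 -111.4 140 54.2
python3 - <<'E'
from h import *
for n in('scene','top'): shot(n,n+'3.png')
a=cv2.imread('pics/scene3.png')[60:280,180:460];cv2.imwrite('pics/s3c.png',cv2.resize(a,None,fx=2.5,fy=2.5))
E
```

```text
time: 5.8
tcp_pos: [601.4, 206.9, 139.5]
tcp_rot: [0.0, 0.936, 0.353, 0.0]
ft_force: [-0.4, -0.3, -3.1]
finger_gap: 0.478
d [-238.5  214.1   -0.5] r [  0.02  -0.02 -12.89] | tcp [601.4 206.9 139.5] yaw 41.31 tilt [ 5.e-04 -0.e+00 -1.e+00] F [-0.4 -0.3 -3.1] T [ 0.03 -0.13 -0.01] q [ 0.17  0.53 -0.78  1.5   0.38  1.27  0.07] gap 0.478 t 5.8
```

View pics/s3c.png

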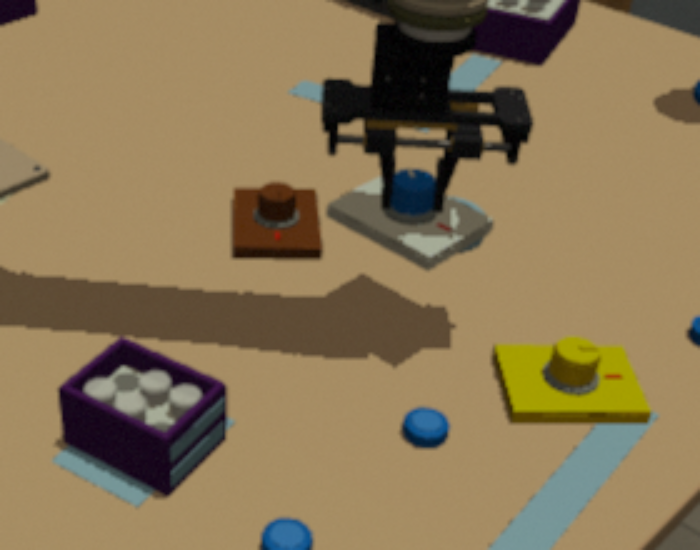

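View pics/top3.png

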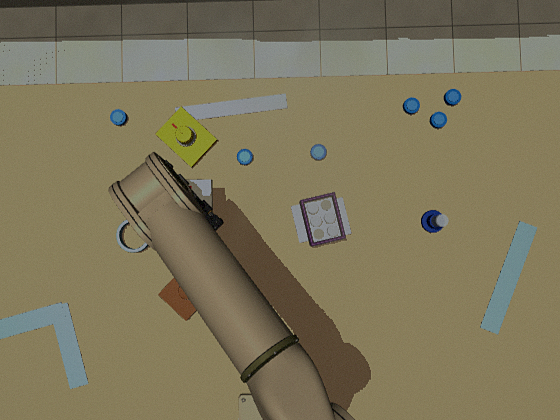

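```bash
python3 go.py 564.9 -113.2 140 54.1
```

```text
d [-238.2  216.4   -1.4] r [ -0.03   0.06 -12.79] | tcp [601.  206.6 138.4] yaw 41.31 tilt [-1.1e-03 -5.0e-04 -1.0e+00] F [-0.  -0.1 -3.6] T [ 0.02 -0.14 -0.  ] q [ 0.17  0.53 -0.78  1.5   0.38  1.27  0.07] gap 0.475 t 5.9
```

```bash
python3 -m inch '[{"dx":-7,"dy":7,"dz":0,"rx":0,"ry":0,"rz":-0.4,"grip":30},{"dx":-24,"dy":22,"dz":0,"rx":0,"ry":0,"rz":-1.3,"grip":30},{"dx":-50,"dy":45,"dz":0,"rx":0,"ry":0,"rz":-2.7,"grip":30},{"dx":-82,"dy":74,"dz":0,"rx":0,"ry":0,"rz":-4.4,"grip":30},{"dx":-116,"dy":105,"dz":0,"rx":0,"ry":0,"rz":-6.2,"grip":30},{"dx":-150,"dy":136,"dz":0,"rx":0,"ry":0,"rz":-8,"grip":30},{"dx":-182,"dy":165,"dz":0,"rx":0,"ry":0,"rz":-9.8,"grip":30},{"dx":-209,"dy":190,"dz":0,"rx":0,"ry":0,"rz":-11.2,"grip":30},{"dx":-228,"dy":207,"dz":0,"rx":0,"ry":0,"rz":-12.2,"grip":30},{"dx":-238,"dy":216.4,"dz":0,"rx":0,"ry":0,"rz":-12.8,"grip":30}]' 30
python3 -m inch '[{"dx":0,"dy":0,"dz":5,"rx":0,"ry":0,"rz":0,"grip":30},{"dx":0,"dy":0,"dz":10,"rx":0,"ry":0,"rz":0,"grip":30},{"dx":0,"dy":0,"dz":15,"rx":0,"ry":0,"rz":0,"grip":30},{"dx":0,"dy":0,"dz":20,"rx":0,"ry":0,"rz":0,"grip":30},{"dx":0,"dy":0,"dz":20,"rx":0,"ry":0,"rz":0,"grip":30},{"dx":0,"dy":0,"dz":20,"rx":0,"ry":0,"rz":0,"grip":30},{"dx":0,"dy":0,"dz":20,"rx":0,"ry":0,"rz":0,"grip":30},{"dx":0,"dy":0,"dz":20,"rx":0,"ry":0,"rz":0,"grip":30},{"dx":0,"dy":0,"dz":20,"rx":0,"ry":0,"rz":0,"grip":30},{"dx":0,"dy":0,"dz":20,"rx":0,"ry":0,"rz":0,"grip":30}]' 30
python3 go.py 564.9 -113.2 119 54.1
cat > ov.py <<'E'
from h import *; import sys,pickle
def box(cx,cy,a,l,w,z):
    a=np.radians(a);R=np.array([[np.cos(a),-np.sin(a)],[np.sin(a),np.cos(a)]])
    return [[*(R@[sx*l/2,sy*w/2]+[cx,cy]),z] for sx,sy in((1,1),(1,-1),(-1,-1),(-1,1))]
def ov(tag,boxes):
  for n,(x0,x1,y0,y1) in {'scene':(180,310,150,270),'top':(270,390,160,270)}.items():
    p=imaging.camera(n);pickle.dump(p,open(f'{n}_{tag}.pkl','wb'))
    im=cv2.resize(p['color'][y0:y1,x0:x1,::-1],None,fx=5,fy=5,interpolation=cv2.INTER_CUBIC)
    im=cv2.convertScaleAbs(im,alpha=1.6)
    for b in boxes:
        cv2.polylines(im,[np.round((topix(p,box(*b))-[x0,y0]+.5)*5).astype(int)],True,(0,255,0),1)
    cv2.imwrite(f'pics/{n}_{tag}.png',im)
E
python3 - <<'E'
from ov import *
o=manip.get_obs();z=o['tcp_pos'][2]-24.2
ov('a',[(563.6,-111.4,11.85,131,101,z+16),(563.6,-111.4,11.85,131,101,z)])
E
```

```text
time: 6.9
tcp_pos: [564.1, -117.1, 138.4]
tcp_rot: [0.0, 0.891, 0.453, -0.001]
ft_force: [0.3, -0.2, -2.8]
finger_gap: 0.476
time: 7.9
tcp_pos: [565.5, -112.8, 119.3]
tcp_rot: [0.0, 0.891, 0.455, 0.0]
ft_force: [-0.2, 0.2, -3.8]
finger_gap: 0.474
d [-0.6 -0.2  0.3] r [0.01 0.   0.01] | tcp [ 565.5 -112.8  119.3] yaw 54.11 tilt [ 2.e-04 -1.e-04 -1.e+00] F [-0.2  0.2 -3.8] T [ 0.04 -0.13 -0.02] q [ 0.74  0.41 -0.76  1.69  0.3   1.17  0.84] gap 0.474 t 7.9
```

View pics/scene_a.png

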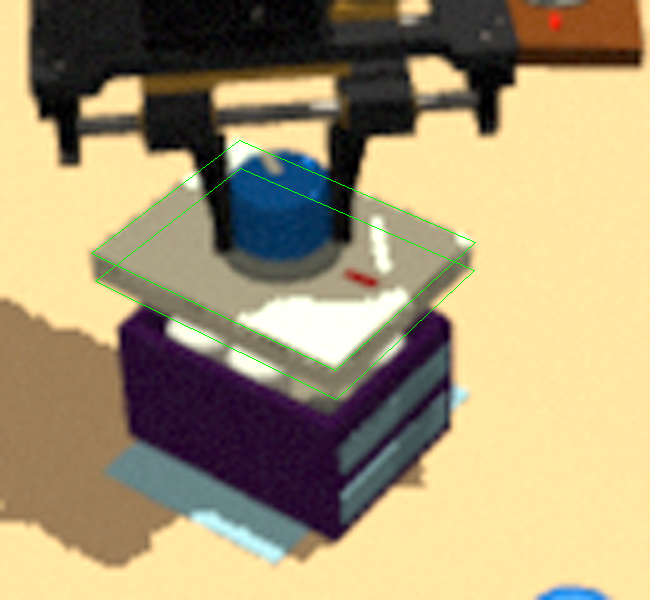

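View pics/top_a.png

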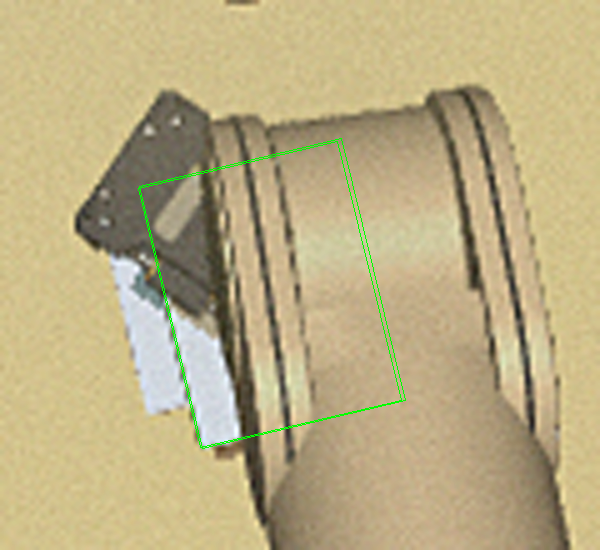

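The lid overlays the box outline within about 1 px in both views, and the red mark is on the +x side. Lowering to about 2 mm above home.

```bash
python3 -m inch '[{"dx":0.3,"dy":0.1,"dz":3,"rx":0,"ry":0,"rz":0,"grip":30},{"dx":0.3,"dy":0.1,"dz":8,"rx":0,"ry":0,"rz":0,"grip":30},{"dx":0.3,"dy":0.1,"dz":13,"rx":0,"ry":0,"rz":0,"grip":30},{"dx":0.3,"dy":0.1,"dz":18,"rx":0,"ry":0,"rz":0,"grip":30},{"dx":0.3,"dy":0.1,"dz":22,"rx":0,"ry":0,"rz":0,"grip":30},{"dx":0.3,"dy":0.1,"dz":25,"rx":0,"ry":0,"rz":0,"grip":30},{"dx":0.3,"dy":0.1,"dz":27,"rx":0,"ry":0,"rz":0,"grip":30},{"dx":0.3,"dy":0.1,"dz":29,"rx":0,"ry":0,"rz":0,"grip":30},{"dx":0.3,"dy":0.1,"dz":30,"rx":0,"ry":0,"rz":0,"grip":30},{"dx":0.3,"dy":0.1,"dz":30,"rx":0,"ry":0,"rz":0,"grip":30}]' 30
python3 go.py 564.9 -113.2 82.2 54.1
```

```text
time: 9.0
tcp_pos: [565.7, -112.6, 89.2]
tcp_rot: [0.0, 0.891, 0.455, -0.0]
ft_force: [0.8, 0.2, -2.7]
finger_gap: 0.474
d [-0.9 -0.3  7. ] r [0.   0.   0.01] | tcp [ 565.7 -112.6   89.2] yaw 54.11 tilt [ 0.e+00 -1.e-04 -1.e+00] F [ 0.8  0.2 -2.7] T [ 0.04 -0.13 -0.03] q [ 0.72  0.44 -0.75  1.71  0.33  1.11  0.82] gap 0.474 t 9.0
```

```bash
python3 -m inch '[{"dx":0,"dy":0,"dz":1,"rx":0,"ry":0,"rz":0,"grip":30},{"dx":0,"dy":0,"dz":2,"rx":0,"ry":0,"rz":0,"grip":30},{"dx":0,"dy":0,"dz":3,"rx":0,"ry":0,"rz":0,"grip":30},{"dx":0,"dy":0,"dz":4,"rx":0,"ry":0,"rz":0,"grip":30},{"dx":0,"dy":0,"dz":5,"rx":0,"ry":0,"rz":0,"grip":30},{"dx":0,"dy":0,"dz":5.5,"rx":0,"ry":0,"rz":0,"grip":30},{"dx":0,"dy":0,"dz":6,"rx":0,"ry":0,"rz":0,"grip":30},{"dx":0,"dy":0,"dz":6.5,"rx":0,"ry":0,"rz":0,"grip":30},{"dx":0,"dy":0,"dz":7,"rx":0,"ry":0,"rz":0,"grip":30},{"dx":0,"dy":0,"dz":7,"rx":0,"ry":0,"rz":0,"grip":30}]' 30
python3 go.py 564.9 -113.2 82.2 54.1
```

```text
time: 10.0
tcp_pos: [565.7, -112.6, 82.3]
tcp_rot: [0.0, 0.891, 0.455, 0.0]
ft_force: [-1.5, -0.2, -2.0]
finger_gap: 0.474
d [-0.9 -0.3  0.1] r [0.01 0.   0.01] | tcp [ 565.7 -112.6   82.3] yaw 54.11 tilt [ 1.e-04 -2.e-04 -1.e+00] F [-1.5 -0.2 -2. ] T [ 0.06 -0.05  0.04] q [ 0.72  0.45 -0.74  1.72  0.34  1.1   0.82] gap 0.474 t 10.0
```

Force is dropping off slightly; pressing the last few mm in small steps.

```bash
python3 -m inch '[{"dx":0,"dy":0,"dz":0.3,"rx":0,"ry":0,"rz":0,"grip":30},{"dx":0,"dy":0,"dz":0.6,"rx":0,"ry":0,"rz":0,"grip":30},{"dx":0,"dy":0,"dz":0.9,"rx":0,"ry":0,"rz":0,"grip":30},{"dx":0,"dy":0,"dz":1.2,"rx":0,"ry":0,"rz":0,"grip":30},{"dx":0,"dy":0,"dz":1.5,"rx":0,"ry":0,"rz":0,"grip":30},{"dx":0,"dy":0,"dz":1.5,"rx":0,"ry":0,"rz":0,"grip":30},{"dx":0,"dy":0,"dz":1.5,"rx":0,"ry":0,"rz":0,"grip":30},{"dx":0,"dy":0,"dz":1.5,"rx":0,"ry":0,"rz":0,"grip":30},{"dx":0,"dy":0,"dz":1.5,"rx":0,"ry":0,"rz":0,"grip":30},{"dx":0,"dy":0,"dz":1.5,"rx":0,"ry":0,"rz":0,"grip":30}]' 30
python3 go.py 564.9 -113.2 82.2 54.1
```

```text
time: 11.0
tcp_pos: [565.8, -112.6, 81.6]
tcp_rot: [0.0, 0.891, 0.455, -0.0]
ft_force: [-5.3, 0.1, 9.0]
finger_gap: 0.474
d [-1.  -0.4 -0.6] r [0.03 0.02 0.01] | tcp [ 565.8 -112.6   81.6] yaw 54.11 tilt [ 3.e-04 -6.e-04 -1.e+00] F [-5.3  0.1  9. ] T [ 0.1   1.03 -0.02] q [ 0.72  0.45 -0.74  1.72  0.34  1.1   0.82] gap 0.474 t 11.0
```

```bash
python3 - <<'E'
from ov import *
ov('b',[(563.6,-111.4,11.85,131,101,74),(563.6,-111.4,11.85,131,101,58)])
E
```

```text
(no output)
```

View pics/scene_b.png

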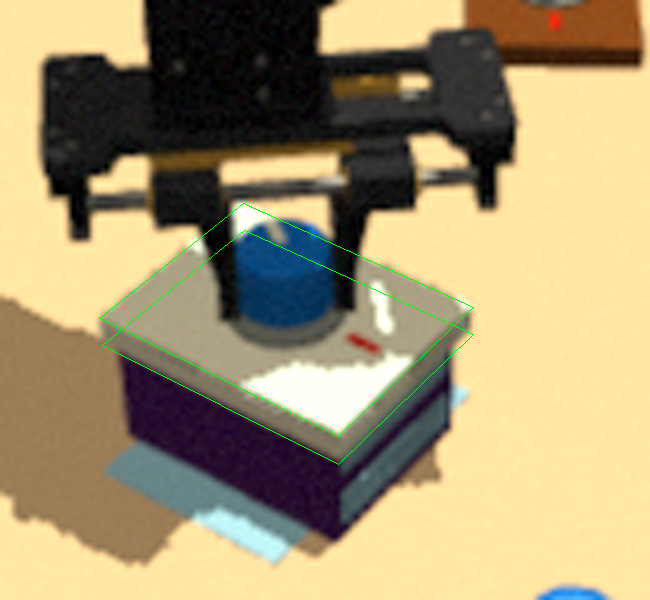

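View pics/top_b.png

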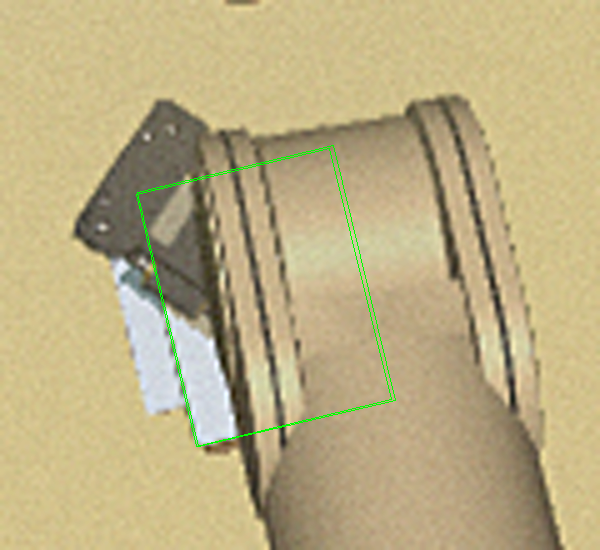

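```bash
python3 -m inch '[{"dx":0,"dy":0,"dz":0,"rx":0,"ry":0,"rz":0,"grip":46},{"dx":0,"dy":0,"dz":0,"rx":0,"ry":0,"rz":0,"grip":50},{"dx":0,"dy":0,"dz":0,"rx":0,"ry":0,"rz":0,"grip":54},{"dx":0,"dy":0,"dz":-0.5,"rx":0,"ry":0,"rz":0,"grip":56},{"dx":0,"dy":0,"dz":-1,"rx":0,"ry":0,"rz":0,"grip":56},{"dx":0,"dy":0,"dz":-1,"rx":0,"ry":0,"rz":0,"grip":56},{"dx":0,"dy":0,"dz":-1,"rx":0,"ry":0,"rz":0,"grip":56},{"dx":0,"dy":0,"dz":-1,"rx":0,"ry":0,"rz":0,"grip":56},{"dx":0,"dy":0,"dz":-1,"rx":0,"ry":0,"rz":0,"grip":56},{"dx":0,"dy":0,"dz":-1,"rx":0,"ry":0,"rz":0,"grip":56}]' 30
python3 go.py 564.9 -113.2 82.2 54.1
python3 - <<'E'
from ov import *
ov('c',[(563.6,-111.4,11.85,131,101,74),(563.6,-111.4,11.85,131,101,58)])
p=pickle.load(open('scene_c.pkl','rb'));W=world(p);C=p['color'].astype(int)
m=(abs(W[...,0]-564)<75)&(abs(W[...,1]+111)<65)&(W[...,2]>66)&(W[...,2]<80)&(C.max(-1)-C.min(-1)<40)&(C.sum(-1)>200)
P=W[m]; A=np.c_[P[:,:2]-[563.6,-111.4],np.ones(len(P))]; r=np.linalg.lstsq(A,P[:,2],rcond=None)[0]
print(len(P),r,'res',np.std(P[:,2]-A@r))
E
```

```text
time: 12.1
tcp_pos: [565.7, -112.6, 81.7]
tcp_rot: [0.0, 0.891, 0.455, 0.0]
ft_force: [-0.2, 0.4, 0.3]
finger_gap: 0.641
d [-0.9 -0.3 -0.5] r [0.01 0.   0.01] | tcp [ 565.7 -112.6   81.7] yaw 54.11 tilt [ 1.e-04 -1.e-04 -1.e+00] F [-0.2  0.4  0.3] T [ 0.04 -0.14  0.03] q [ 0.72  0.45 -0.74  1.72  0.34  1.1   0.82] gap 0.641 t 12.1
1267 [-7.91263313e-03  1.04783600e-02  7.40096116e+01] res 1.9290671528273469
```

View pics/scene_c.png

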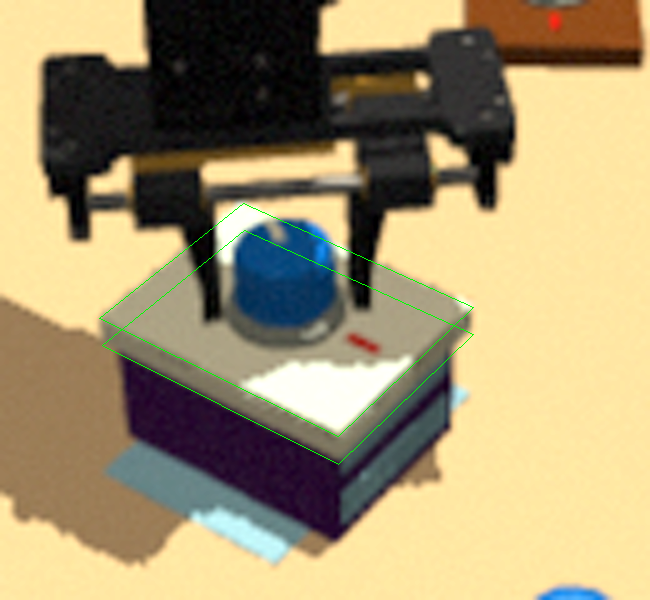

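Released, the lid plate fits z = 74.0 with a tilt below 1°, which is home. Now the bar angle, before gripping again.

```bash
cat > bar.py <<'E'
from h import *; import pickle,sys
def bar(p,zt,c=(563.6,-111.4),yaw=11.85):
    v,u=np.mgrid[:420,:560]; P=toplane(p,np.c_[u.ravel(),v.ravel()],zt)[:,:2].reshape(420,560,2)-np.array(c)
    r=np.hypot(P[...,0],P[...,1]);C=p['color'].astype(int)
    m=(r<24)&(C[...,0]>0.62*C[...,2])
    m2=m&(r<20)
    Q=P[m2]; w=Q.mean(0); print('n',len(Q),'ang from mean',np.degrees(np.arctan2(w[1],w[0])).round(1)-yaw,'mean',w.round(1))
    b=(r<30)&(C[...,2]>1.6*C[...,0])&(C[...,2]>60); 
    Q=Q-w; U,S,V=np.linalg.svd(Q); a=np.degrees(np.arctan2(V[0,1],V[0,0])); print('axis ang',(a-yaw)%180)
    return m2
if __name__=='__main__':
    p=pickle.load(open(sys.argv[1],'rb'));m=bar(p,float(sys.argv[2]))
    im=p['color'][:,:,::-1].copy();im[m]=(0,0,255);a=im[170:240,200:280]
    cv2.imwrite('pics/'+sys.argv[3],cv2.resize(np.hstack([p['color'][170:240,200:280,::-1],a]),None,fx=5,fy=5,interpolation=cv2.INTER_NEAREST))
E
python3 bar.py scene_c.pkl 110 bar1.png
```

```text
n 13 ang from mean 142.55 mean [-11.8   5.7]
axis ang 136.57083616704222
```

View pics/bar1.png

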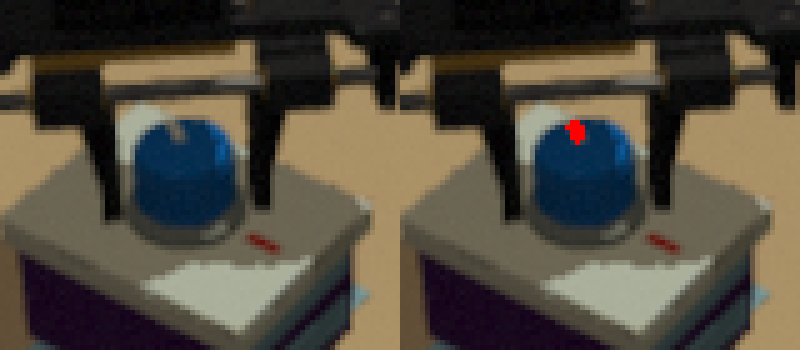

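```bash
python3 -m inch '[{"dx":0,"dy":0,"dz":0,"rx":0,"ry":0,"rz":0,"grip":48},{"dx":0,"dy":0,"dz":0,"rx":0,"ry":0,"rz":0,"grip":44},{"dx":0,"dy":0,"dz":0,"rx":0,"ry":0,"rz":0,"grip":40},{"dx":0,"dy":0,"dz":0,"rx":0,"ry":0,"rz":0,"grip":30},{"dx":0,"dy":0,"dz":0,"rx":0,"ry":0,"rz":0,"grip":30},{"dx":0,"dy":0,"dz":0.1,"rx":0,"ry":0,"rz":3,"grip":30},{"dx":0,"dy":0,"dz":0.2,"rx":0,"ry":0,"rz":9,"grip":30},{"dx":0,"dy":0,"dz":0.3,"rx":0,"ry":0,"rz":15,"grip":30},{"dx":0,"dy":0,"dz":0.3,"rx":0,"ry":0,"rz":20,"grip":30},{"dx":0,"dy":0,"dz":0.3,"rx":0,"ry":0,"rz":20,"grip":30}]' 30
python3 go.py 564.9 -113.2 82.2 54.1
python3 -m inch '[{"dx":0,"dy":0,"dz":0.1,"rx":0,"ry":0,"rz":6,"grip":30},{"dx":0,"dy":0,"dz":0.1,"rx":0,"ry":0,"rz":13,"grip":30},{"dx":0,"dy":0,"dz":0.2,"rx":0,"ry":0,"rz":20,"grip":30},{"dx":0,"dy":0,"dz":0.2,"rx":0,"ry":0,"rz":27,"grip":30},{"dx":0,"dy":0,"dz":0.3,"rx":0,"ry":0,"rz":34,"grip":30},{"dx":0,"dy":0,"dz":0.3,"rx":0,"ry":0,"rz":41,"grip":30},{"dx":0,"dy":0,"dz":0.4,"rx":0,"ry":0,"rz":48,"grip":30},{"dx":0,"dy":0,"dz":0.5,"rx":0,"ry":0,"rz":55,"grip":30},{"dx":0,"dy":0,"dz":0.5,"rx":0,"ry":0,"rz":60,"grip":30},{"dx":0,"dy":0,"dz":0.5,"rx":0,"ry":0,"rz":60,"grip":30}]' 30
python3 go.py 564.9 -113.2 82.2 54.1
```

```text
time: 13.2
tcp_pos: [565.5, -112.9, 81.5]
tcp_rot: [0.0, 0.956, 0.293, -0.0]
ft_force: [-1.1, -1.2, 1.4]
finger_gap: 0.477
d [-0.6 -0.1 -0.7] r [ 1.000e-02  4.000e-02 -2.008e+01] | tcp [ 565.5 -112.9   81.5] yaw 34.02 tilt [-4.e-04 -7.e-04 -1.e+00] F [-1.1 -1.2  1.4] T [-0.31  0.28 -0.05] q [ 0.67  0.43 -0.68  1.72  0.3   1.09  0.49] gap 0.477 t 13.2
time: 14.2
tcp_pos: [563.8, -112.7, 80.6]
tcp_rot: [0.001, 0.975, -0.224, -0.002]
ft_force: [-10.0, -1.2, 6.7]
finger_gap: 0.477
d [ 1.2 -0.1 -1.6] r [-3.000e-02  2.600e-01 -8.001e+01] | tcp [ 563.8 -112.7   80.6] yaw -25.91 tilt [-4.1e-03 -5.0e-04 -1.0e+00] F [-10.   -1.2   6.7] T [-0.03  2.15 -0.01] q [ 0.53  0.39 -0.5   1.73  0.21  1.07 -0.49] gap 0.477 t 14.2
```

The cap sits about 2 mm off the tool axis, so it orbits as I turn and makes a side force. I'll release, centre on the cap and grip again.

```bash
python3 -m inch '[{"dx":0,"dy":0,"dz":-0.5,"rx":0,"ry":0,"rz":0,"grip":46},{"dx":0,"dy":0,"dz":-0.5,"rx":0,"ry":0,"rz":0,"grip":50},{"dx":0,"dy":0,"dz":-0.5,"rx":0,"ry":0,"rz":0,"grip":54},{"dx":0,"dy":0,"dz":-0.5,"rx":0,"ry":0,"rz":0,"grip":58},{"dx":0,"dy":0,"dz":-0.5,"rx":0,"ry":0,"rz":0,"grip":60},{"dx":0,"dy":0,"dz":-0.5,"rx":0,"ry":0,"rz":0,"grip":60},{"dx":0,"dy":0,"dz":-0.5,"rx":0,"ry":0,"rz":0,"grip":60},{"dx":0,"dy":0,"dz":-0.5,"rx":0,"ry":0,"rz":0,"grip":60},{"dx":0,"dy":0,"dz":-0.5,"rx":0,"ry":0,"rz":0,"grip":60},{"dx":0,"dy":0,"dz":-0.5,"rx":0,"ry":0,"rz":0,"grip":60}]' 30
python3 go.py 563.6 -111.4 81.2 -25.9
python3 - <<'E'
from ov import *
ov('d',[(563.6,-111.4,11.85,131,101,74),(563.6,-111.4,11.85,131,101,58)])
E
python3 bar.py scene_d.pkl 109.5 bar2.png
```

```text
time: 15.2
tcp_pos: [565.7, -112.6, 81.4]
tcp_rot: [0.0, 0.975, -0.224, 0.0]
ft_force: [-0.0, -0.0, -0.4]
finger_gap: 0.688
d [-2.4 -0.2  0.2] r [ 0.   -0.01  0.01] | tcp [ 565.7 -112.6   81.4] yaw -25.89 tilt [ 1.e-04 -1.e-04 -1.e+00] F [-0.  -0.  -0.4] T [-0.06 -0.06  0.02] q [ 0.53  0.39 -0.5   1.73  0.21  1.07 -0.49] gap 0.688 t 15.2
n 148 ang from mean 118.45000000000002 mean [-0.9  1. ]
axis ang 4.7887299836396355
```

View pics/scene_d.png

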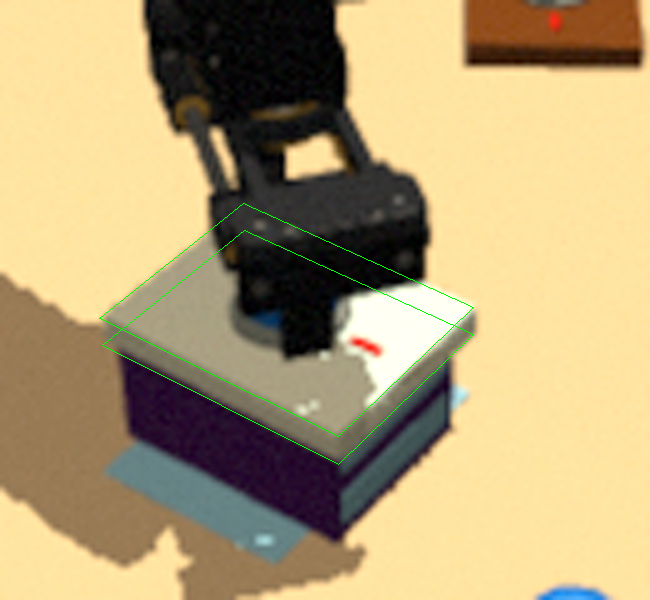

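View pics/bar2.png

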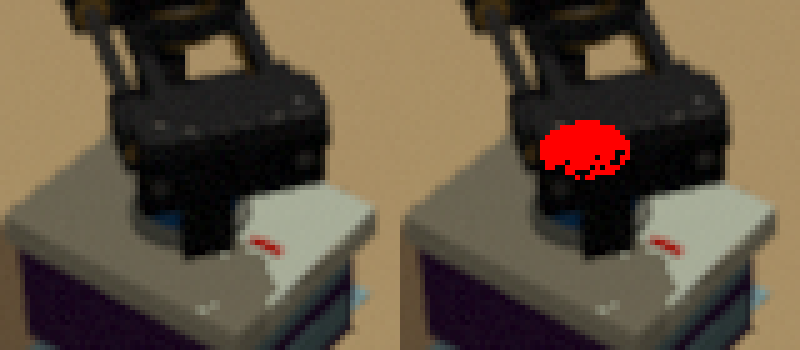

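```bash
python3 -m inch '[{"dx":-1,"dy":-0.1,"dz":0,"rx":0,"ry":0,"rz":-5,"grip":60},{"dx":-2.2,"dy":-0.3,"dz":0,"rx":0,"ry":0,"rz":-12,"grip":60},{"dx":-2.2,"dy":-0.3,"dz":0,"rx":0,"ry":0,"rz":-20,"grip":60},{"dx":-2.2,"dy":-0.3,"dz":0,"rx":0,"ry":0,"rz":-28,"grip":60},{"dx":-2.2,"dy":-0.3,"dz":0,"rx":0,"ry":0,"rz":-36,"grip":60},{"dx":-2.2,"dy":-0.3,"dz":0,"rx":0,"ry":0,"rz":-42,"grip":60},{"dx":-2.2,"dy":-0.3,"dz":0,"rx":0,"ry":0,"rz":-45,"grip":60},{"dx":-2.2,"dy":-0.3,"dz":0,"rx":0,"ry":0,"rz":-45,"grip":60},{"dx":-2.2,"dy":-0.3,"dz":0,"rx":0,"ry":0,"rz":-45,"grip":60},{"dx":-2.2,"dy":-0.3,"dz":0,"rx":0,"ry":0,"rz":-45,"grip":60}]' 30
python3 go.py 563.9 -111.2 81.2 19
python3 - <<'E'
from ov import *
ov('e',[(563.6,-111.4,11.85,131,101,74),(563.6,-111.4,11.85,131,101,58)])
E
python3 bar.py scene_e.pkl 109.5 bar3.png
```

```text
time: 16.3
tcp_pos: [563.8, -111.4, 81.4]
tcp_rot: [0.0, 0.986, 0.165, 0.0]
ft_force: [0.1, -0.2, 0.7]
finger_gap: 0.687
d [ 0.1 -0.2  0.2] r [ 0.01 -0.    0.03] | tcp [ 563.8 -111.4   81.4] yaw 19.03 tilt [ 1.e-04 -2.e-04 -1.e+00] F [ 0.1 -0.2  0.7] T [ 0.01 -0.16 -0.01] q [ 0.63  0.42 -0.63  1.73  0.27  1.08  0.25] gap 0.687 t 16.3
n 24 ang from mean 106.15 mean [-5.4 10.1]
axis ang 26.107558168476203
```

View pics/scene_e.png

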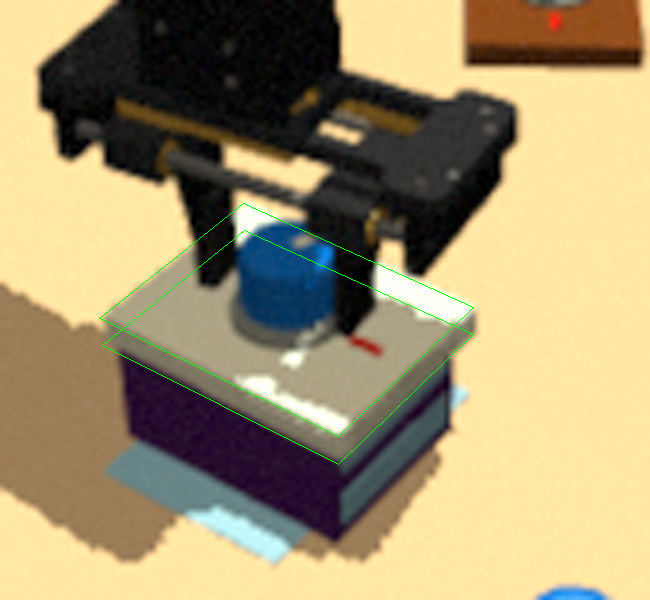

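View pics/bar3.png

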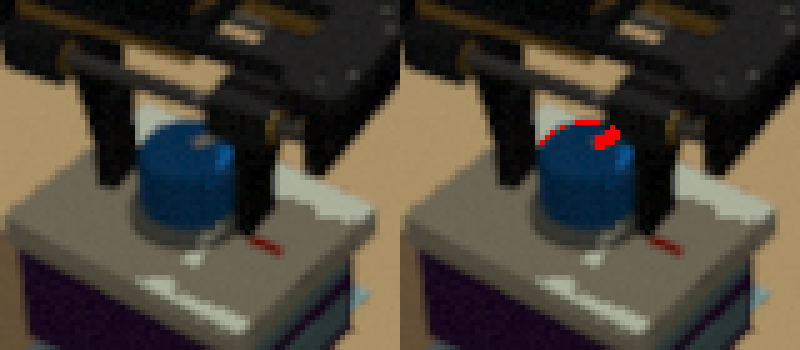

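```bash
python3 - <<'E'
from h import *; import pickle
for f,zt,box in(('scene_c.pkl',110.2,(230,240,193,200)),('scene_e.pkl',109.5,(238,245,195,201))):
    p=pickle.load(open(f,'rb'));C=p['color'].astype(int)
    x0,x1,y0,y1=box
    L=[(u,v) for v in range(y0,y1) for u in range(x0,x1) if C[v,u,0]>.7*C[v,u,2] and C[v,u].sum()>110]
    Q=toplane(p,L,zt)[:,:2]
    for c in((563.6,-111.4),(564.4,-111.4)):
        w=(Q-c).mean(0); print(f,len(L),w.round(1),np.degrees(np.arctan2(w[1],w[0])).round(1)-11.85)
    d=Q-Q.mean(0);V=np.linalg.svd(d)[2];print((np.degrees(np.arctan2(V[0,1],V[0,0]))-11.85)%180)
E
```

```text
scene_c.pkl 26 [-16.7   7.4] 144.25
scene_c.pkl 26 [-17.5   7.4] 145.25
2.2234846947520683
scene_e.pkl 12 [ 1.2 11.2] 71.95
scene_e.pkl 12 [ 0.4 11.2] 76.05000000000001
88.94215302545025
```

```bash
python3 -m inch '[{"dx":0,"dy":0,"dz":0,"rx":0,"ry":0,"rz":0,"grip":50},{"dx":0,"dy":0,"dz":0,"rx":0,"ry":0,"rz":0,"grip":44},{"dx":0,"dy":0,"dz":0,"rx":0,"ry":0,"rz":0,"grip":40},{"dx":0,"dy":0,"dz":0,"rx":0,"ry":0,"rz":0,"grip":30},{"dx":0,"dy":0,"dz":0,"rx":0,"ry":0,"rz":0,"grip":30},{"dx":0,"dy":0,"dz":0,"rx":0,"ry":0,"rz":5,"grip":30},{"dx":0,"dy":0,"dz":0.1,"rx":0,"ry":0,"rz":11,"grip":30},{"dx":0,"dy":0,"dz":0.1,"rx":0,"ry":0,"rz":17,"grip":30},{"dx":0,"dy":0,"dz":0.2,"rx":0,"ry":0,"rz":20,"grip":30},{"dx":0,"dy":0,"dz":0.2,"rx":0,"ry":0,"rz":20,"grip":30}]' 30
python3 go.py 563.9 -111.2 81.2 19
python3 -m inch '[{"dx":0,"dy":0,"dz":0,"rx":0,"ry":0,"rz":4,"grip":30},{"dx":0,"dy":0,"dz":0.1,"rx":0,"ry":0,"rz":8,"grip":30},{"dx":0,"dy":0,"dz":0.1,"rx":0,"ry":0,"rz":12,"grip":30},{"dx":0,"dy":0,"dz":0.2,"rx":0,"ry":0,"rz":16,"grip":30},{"dx":0,"dy":0,"dz":0.2,"rx":0,"ry":0,"rz":20,"grip":30},{"dx":0,"dy":0,"dz":0.2,"rx":0,"ry":0,"rz":23,"grip":30},{"dx":0,"dy":0,"dz":0.3,"rx":0,"ry":0,"rz":25,"grip":30},{"dx":0,"dy":0,"dz":0.3,"rx":0,"ry":0,"rz":25,"grip":30},{"dx":0,"dy":0,"dz":0.3,"rx":0,"ry":0,"rz":25,"grip":30},{"dx":0,"dy":0,"dz":0.3,"rx":0,"ry":0,"rz":25,"grip":30}]' 30
python3 go.py 563.9 -111.2 81.2 19
```

```text
time: 17.4
tcp_pos: [563.7, -111.4, 81.2]
tcp_rot: [0.0, 1.0, -0.008, -0.0]
ft_force: [-1.2, -0.7, 1.7]
finger_gap: 0.478
d [ 0.2 -0.2  0. ] r [ 1.000e-02  2.000e-02 -1.993e+01] | tcp [ 563.7 -111.4   81.2] yaw -0.93 tilt [-4.e-04 -3.e-04 -1.e+00] F [-1.2 -0.7  1.7] T [-0.01  0.11 -0.13] q [ 0.59  0.4  -0.57  1.73  0.24  1.08 -0.08] gap 0.478 t 17.4
time: 18.4
tcp_pos: [563.6, -111.3, 80.9]
tcp_rot: [0.0, 0.975, -0.223, -0.0]
ft_force: [-3.3, 1.5, 3.2]
finger_gap: 0.472
d [ 0.2 -0.2 -0.3] r [ 0.000e+00  3.000e-02 -4.481e+01] | tcp [ 563.6 -111.3   80.9] yaw -25.81 tilt [-5.e-04  0.e+00 -1.e+00] F [-3.3  1.5  3.2] T [ 0.14  0.65 -0.02] q [ 0.53  0.39 -0.5   1.74  0.21  1.07 -0.49] gap 0.472 t 18.4
```

```bash
python3 -m inch '[{"dx":0,"dy":0,"dz":0,"rx":0,"ry":0,"rz":2,"grip":30},{"dx":0,"dy":0,"dz":0,"rx":0,"ry":0,"rz":4,"grip":30},{"dx":0,"dy":0,"dz":0,"rx":0,"ry":0,"rz":6,"grip":30},{"dx":0,"dy":0,"dz":0,"rx":0,"ry":0,"rz":8,"grip":30},{"dx":0,"dy":0,"dz":0,"rx":0,"ry":0,"rz":8,"grip":30},{"dx":0,"dy":0,"dz":0,"rx":0,"ry":0,"rz":8,"grip":30},{"dx":0,"dy":0,"dz":0,"rx":0,"ry":0,"rz":8,"grip":30},{"dx":0,"dy":0,"dz":0,"rx":0,"ry":0,"rz":8,"grip":30},{"dx":0,"dy":0,"dz":0,"rx":0,"ry":0,"rz":8,"grip":30},{"dx":0,"dy":0,"dz":0,"rx":0,"ry":0,"rz":8,"grip":30}]' 30
python3 go.py 563.9 -111.2 81.2 19
python3 -m inch '[{"dx":0,"dy":0,"dz":0,"rx":0,"ry":0,"rz":2,"grip":30},{"dx":0,"dy":0,"dz":0,"rx":0,"ry":0,"rz":4,"grip":30},{"dx":0,"dy":0,"dz":0,"rx":0,"ry":0,"rz":5,"grip":30},{"dx":0,"dy":0,"dz":0,"rx":0,"ry":0,"rz":5,"grip":30},{"dx":0,"dy":0,"dz":0,"rx":0,"ry":0,"rz":5,"grip":30},{"dx":0,"dy":0,"dz":0,"rx":0,"ry":0,"rz":5,"grip":30},{"dx":0,"dy":0,"dz":0,"rx":0,"ry":0,"rz":5,"grip":30},{"dx":0,"dy":0,"dz":0,"rx":0,"ry":0,"rz":5,"grip":30},{"dx":0,"dy":0,"dz":0,"rx":0,"ry":0,"rz":5,"grip":30},{"dx":0,"dy":0,"dz":0,"rx":0,"ry":0,"rz":5,"grip":30}]' 30
python3 go.py 563.9 -111.2 81.2 19
```

```text
time: 19.4
tcp_pos: [563.8, -111.4, 80.9]
tcp_rot: [0.0, 0.957, -0.291, 0.0]
ft_force: [-2.8, 0.3, 1.3]
finger_gap: 0.472
d [-0.  -0.2 -0.3] r [  0.    -0.   -52.87] | tcp [ 563.8 -111.4   80.9] yaw -33.87 tilt [ 0.e+00 -1.e-04 -1.e+00] F [-2.8  0.3  1.3] T [ 0.12  0.46 -0.05] q [ 0.51  0.39 -0.47  1.74  0.2   1.07 -0.62] gap 0.472 t 19.4
time: 20.4
tcp_pos: [563.8, -111.4, 80.9]
tcp_rot: [0.0, 0.943, -0.333, 0.0]
ft_force: [-1.7, 0.3, 1.5]
finger_gap: 0.48
d [-0.1 -0.2 -0.3] r [  0.    -0.   -57.88] | tcp [ 563.8 -111.4   80.9] yaw -38.88 tilt [ 0.e+00 -1.e-04 -1.e+00] F [-1.7  0.3  1.5] T [ 0.29  0.28 -0.01] q [ 0.5   0.38 -0.46  1.74  0.19  1.06 -0.7 ] gap 0.48 t 20.4
```

```bash
python3 -m inch '[{"dx":0,"dy":0,"dz":0,"rx":0,"ry":0,"rz":2,"grip":30},{"dx":0,"dy":0,"dz":0,"rx":0,"ry":0,"rz":4,"grip":30},{"dx":0,"dy":0,"dz":0,"rx":0,"ry":0,"rz":6,"grip":30},{"dx":0,"dy":0,"dz":0,"rx":0,"ry":0,"rz":6,"grip":30},{"dx":0,"dy":0,"dz":0,"rx":0,"ry":0,"rz":6,"grip":30},{"dx":0,"dy":0,"dz":0,"rx":0,"ry":0,"rz":6,"grip":30},{"dx":0,"dy":0,"dz":0,"rx":0,"ry":0,"rz":6,"grip":30},{"dx":0,"dy":0,"dz":0,"rx":0,"ry":0,"rz":6,"grip":30},{"dx":0,"dy":0,"dz":0,"rx":0,"ry":0,"rz":6,"grip":30},{"dx":0,"dy":0,"dz":0,"rx":0,"ry":0,"rz":6,"grip":30}]' 30
python3 go.py 563.9 -111.2 81.2 19
python3 - <<'E'
from ov import *
print(manip.get_obs()['tau'][6])
ov('f',[(563.6,-111.4,11.85,131,101,74),(563.6,-111.4,11.85,131,101,58)])
E
```

```text
time: 21.4
tcp_pos: [563.9, -111.4, 80.9]
tcp_rot: [0.0, 0.924, -0.382, 0.0]
ft_force: [-0.0, 0.7, -0.8]
finger_gap: 0.476
d [-0.2 -0.2 -0.3] r [ 0.000e+00 -1.000e-02 -6.389e+01] | tcp [ 563.9 -111.4   80.9] yaw -44.89 tilt [ 2.e-04 -1.e-04 -1.e+00] F [-0.   0.7 -0.8] T [ 0.14  0.01 -0.  ] q [ 0.48  0.38 -0.44  1.74  0.18  1.06 -0.8 ] gap 0.476 t 21.4
0.025551088037900627
```

View pics/scene_f.png

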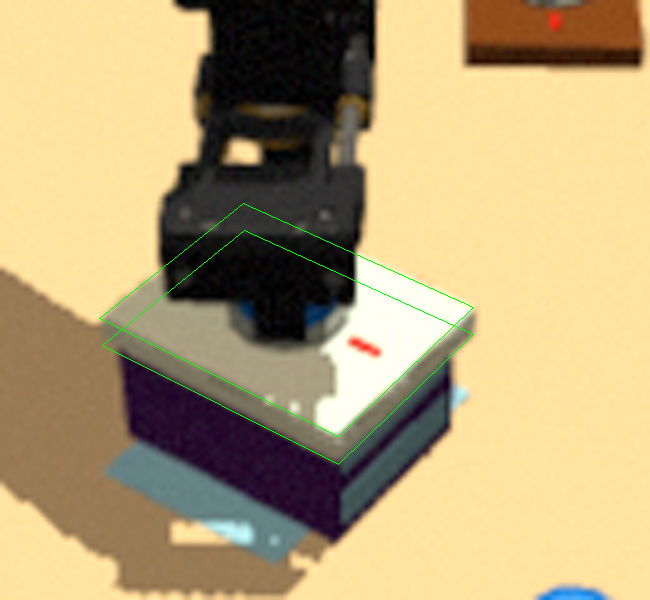

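```bash
python3 -m inch '[{"dx":0,"dy":0,"dz":0,"rx":0,"ry":0,"rz":2,"grip":30},{"dx":0,"dy":0,"dz":0,"rx":0,"ry":0,"rz":4,"grip":30},{"dx":0,"dy":0,"dz":0,"rx":0,"ry":0,"rz":6,"grip":30},{"dx":0,"dy":0,"dz":0,"rx":0,"ry":0,"rz":6,"grip":30},{"dx":0,"dy":0,"dz":0,"rx":0,"ry":0,"rz":6,"grip":30},{"dx":0,"dy":0,"dz":0,"rx":0,"ry":0,"rz":6,"grip":30},{"dx":0,"dy":0,"dz":0,"rx":0,"ry":0,"rz":6,"grip":30},{"dx":0,"dy":0,"dz":0,"rx":0,"ry":0,"rz":6,"grip":30},{"dx":0,"dy":0,"dz":0,"rx":0,"ry":0,"rz":6,"grip":30},{"dx":0,"dy":0,"dz":0,"rx":0,"ry":0,"rz":6,"grip":30}]' 30
python3 go.py 563.9 -111.2 81.2 19; python3 -c "
from cell import manip;print(manip.get_obs()['tau'][6])"
python3 -m inch '[{"dx":0,"dy":0,"dz":0,"rx":0,"ry":0,"rz":2,"grip":30},{"dx":0,"dy":0,"dz":0,"rx":0,"ry":0,"rz":4,"grip":30},{"dx":0,"dy":0,"dz":0,"rx":0,"ry":0,"rz":6,"grip":30},{"dx":0,"dy":0,"dz":0,"rx":0,"ry":0,"rz":6,"grip":30},{"dx":0,"dy":0,"dz":0,"rx":0,"ry":0,"rz":6,"grip":30},{"dx":0,"dy":0,"dz":0,"rx":0,"ry":0,"rz":6,"grip":30},{"dx":0,"dy":0,"dz":0,"rx":0,"ry":0,"rz":6,"grip":30},{"dx":0,"dy":0,"dz":0,"rx":0,"ry":0,"rz":6,"grip":30},{"dx":0,"dy":0,"dz":0,"rx":0,"ry":0,"rz":6,"grip":30},{"dx":0,"dy":0,"dz":0,"rx":0,"ry":0,"rz":6,"grip":30}]' 30
python3 go.py 563.9 -111.2 81.2 19; python3 -c "
from cell import manip;print(manip.get_obs()['tau'][6])"
```

```text
time: 22.5
tcp_pos: [563.5, -112.0, 80.8]
tcp_rot: [0.0, 0.903, -0.43, -0.0]
ft_force: [-3.8, -4.0, 0.3]
finger_gap: 0.473
d [-0.4 -0.8 -0.4] r [ 5.00e-02  2.00e-02 -6.99e+01] | tcp [ 563.5 -112.    80.8] yaw -50.9 tilt [-6.e-04 -7.e-04 -1.e+00] F [-3.8 -4.   0.3] T [-1.01  0.73  0.32] q [ 0.47  0.38 -0.42  1.74  0.18  1.06 -0.9 ] gap 0.473 t 22.5
-0.3578577842563391
time: 23.5
tcp_pos: [564.4, -111.4, 81.1]
tcp_rot: [-0.0, 0.879, -0.476, 0.001]
ft_force: [3.9, -3.2, -2.1]
finger_gap: 0.476
d [-0.4  0.3 -0.1] r [-2.000e-02 -8.000e-02 -7.586e+01] | tcp [ 564.4 -111.4   81.1] yaw -56.86 tilt [ 1.3e-03 -1.0e-04 -1.0e+00] F [ 3.9 -3.2 -2.1] T [-0.67 -1.06  0.55] q [ 0.45  0.38 -0.41  1.74  0.17  1.06 -1.  ] gap 0.476 t 23.5
-0.5669025331735611
```

Torque about z has jumped to +0.3 and then +0.55 N m, so this is the stop. I'll release to relax the twist and check the bar against the red mark, then grip again for an exact quarter turn.

```bash
python3 -m inch '[{"dx":0,"dy":0,"dz":0,"rx":0,"ry":0,"rz":0,"grip":48},{"dx":0,"dy":0,"dz":0,"rx":0,"ry":0,"rz":0,"grip":52},{"dx":0,"dy":0,"dz":0,"rx":0,"ry":0,"rz":0,"grip":58},{"dx":0,"dy":0,"dz":0,"rx":0,"ry":0,"rz":-8,"grip":60},{"dx":0,"dy":0,"dz":0,"rx":0,"ry":0,"rz":-16,"grip":60},{"dx":0,"dy":0,"dz":0,"rx":0,"ry":0,"rz":-24,"grip":60},{"dx":0,"dy":0,"dz":0,"rx":0,"ry":0,"rz":-32,"grip":60},{"dx":0,"dy":0,"dz":0,"rx":0,"ry":0,"rz":-40,"grip":60},{"dx":0,"dy":0,"dz":0,"rx":0,"ry":0,"rz":-48,"grip":60},{"dx":0,"dy":0,"dz":0,"rx":0,"ry":0,"rz":-56,"grip":60}]' 30
python3 -m inch '[{"dx":0,"dy":0,"dz":0,"rx":0,"ry":0,"rz":-8,"grip":60},{"dx":0,"dy":0,"dz":0,"rx":0,"ry":0,"rz":-16,"grip":60},{"dx":0,"dy":0,"dz":0,"rx":0,"ry":0,"rz":-24,"grip":60},{"dx":0,"dy":0,"dz":0,"rx":0,"ry":0,"rz":-32,"grip":60},{"dx":0,"dy":0,"dz":0,"rx":0,"ry":0,"rz":-40,"grip":60},{"dx":0,"dy":0,"dz":0,"rx":0,"ry":0,"rz":-48,"grip":60},{"dx":0,"dy":0,"dz":0,"rx":0,"ry":0,"rz":-52,"grip":60},{"dx":0,"dy":0,"dz":0,"rx":0,"ry":0,"rz":-52,"grip":60},{"dx":0,"dy":0,"dz":0,"rx":0,"ry":0,"rz":-52,"grip":60},{"dx":0,"dy":0,"dz":0,"rx":0,"ry":0,"rz":-52,"grip":60}]' 30
python3 go.py 563.9 -111.2 81.2 -39
python3 - <<'E'
from ov import *
ov('g',[(563.6,-111.4,11.85,131,101,74),(563.6,-111.4,11.85,131,101,58)])
p=pickle.load(open('scene_g.pkl','rb'))
cv2.imwrite('pics/g_cap.png',cv2.resize(cv2.convertScaleAbs(p['color'][180:240,210:280,::-1],alpha=1.8),None,fx=10,fy=10,interpolation=cv2.INTER_CUBIC))
E
```

```text
time: 24.5
tcp_pos: [563.6, -111.1, 80.8]
tcp_rot: [-0.0, 1.0, -0.005, -0.0]
ft_force: [0.0, 1.1, -0.8]
finger_gap: 0.692
time: 25.5
tcp_pos: [563.7, -111.3, 80.9]
tcp_rot: [-0.0, 0.903, 0.431, -0.0]
ft_force: [-0.2, 0.2, -0.4]
finger_gap: 0.692
d [ 0.2  0.  -0.3] r [0.e+00 1.e-02 9.e+01] | tcp [ 563.7 -111.3   80.9] yaw 51.0 tilt [-1.e-04 -0.e+00 -1.e+00] F [-0.2  0.2 -0.4] T [ 0.06 -0.12 -0.  ] q [ 0.71  0.44 -0.73  1.73  0.33  1.1   0.77] gap 0.692 t 25.5
```

View pics/scene_g.png

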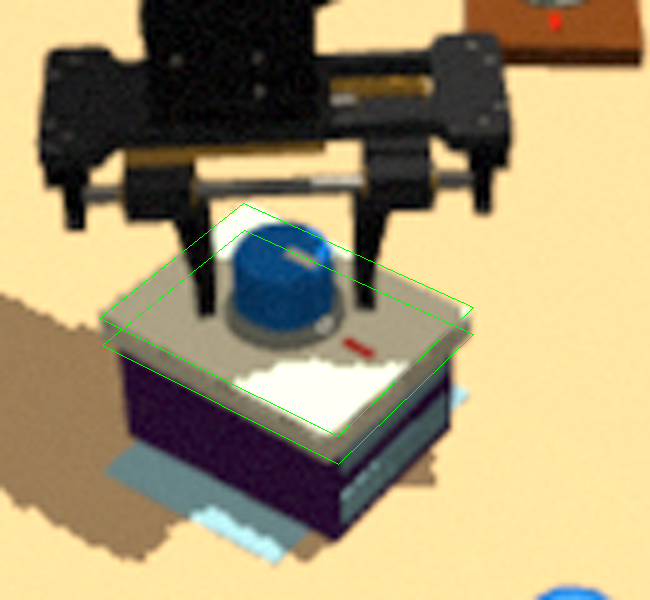

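View pics/g_cap.png

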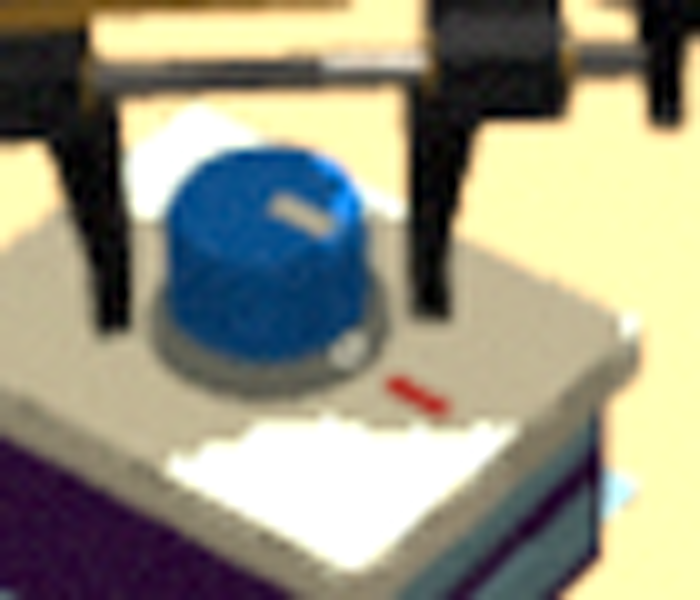

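The bar is parallel to the red mark, so the cap is bottomed. Going to yaw -39, gripping and backing off 90°.

```bash
python3 -m inch '[{"dx":0,"dy":0,"dz":0,"rx":0,"ry":0,"rz":8,"grip":60},{"dx":0,"dy":0,"dz":0,"rx":0,"ry":0,"rz":16,"grip":60},{"dx":0,"dy":0,"dz":0,"rx":0,"ry":0,"rz":24,"grip":60},{"dx":0,"dy":0,"dz":0,"rx":0,"ry":0,"rz":32,"grip":60},{"dx":0,"dy":0,"dz":0,"rx":0,"ry":0,"rz":40,"grip":60},{"dx":0,"dy":0,"dz":0,"rx":0,"ry":0,"rz":48,"grip":60},{"dx":0,"dy":0,"dz":0,"rx":0,"ry":0,"rz":56,"grip":60},{"dx":0,"dy":0,"dz":0,"rx":0,"ry":0,"rz":64,"grip":60},{"dx":0,"dy":0,"dz":0,"rx":0,"ry":0,"rz":72,"grip":60},{"dx":0,"dy":0,"dz":0,"rx":0,"ry":0,"rz":80,"grip":60}]' 30
python3 -m inch '[{"dx":0,"dy":0,"dz":0,"rx":0,"ry":0,"rz":6,"grip":60},{"dx":0,"dy":0,"dz":0,"rx":0,"ry":0,"rz":10,"grip":60},{"dx":0,"dy":0,"dz":0,"rx":0,"ry":0,"rz":10,"grip":60},{"dx":0,"dy":0,"dz":0,"rx":0,"ry":0,"rz":10,"grip":50},{"dx":0,"dy":0,"dz":0,"rx":0,"ry":0,"rz":10,"grip":44},{"dx":0,"dy":0,"dz":0,"rx":0,"ry":0,"rz":10,"grip":40},{"dx":0,"dy":0,"dz":0,"rx":0,"ry":0,"rz":10,"grip":30},{"dx":0,"dy":0,"dz":0.2,"rx":0,"ry":0,"rz":10,"grip":30},{"dx":0,"dy":0,"dz":0.4,"rx":0,"ry":0,"rz":10,"grip":30},{"dx":0,"dy":0,"dz":0.5,"rx":0,"ry":0,"rz":10,"grip":30}]' 40
python3 go.py 563.9 -111.2 81.2 51
```

```text
time: 26.6
tcp_pos: [563.9, -111.2, 80.9]
tcp_rot: [-0.0, 0.968, -0.253, 0.0]
ft_force: [0.0, 0.0, -0.7]
finger_gap: 0.686
time: 27.6
tcp_pos: [563.9, -111.5, 80.6]
tcp_rot: [0.0, 0.943, -0.333, 0.0]
ft_force: [-1.3, -0.9, 3.6]
finger_gap: 0.475
d [-0.2 -0.2 -0.6] r [ 1.000e-02 -1.000e-02 -8.989e+01] | tcp [ 563.9 -111.5   80.6] yaw -38.89 tilt [ 2.e-04 -2.e-04 -1.e+00] F [-1.3 -0.9  3.6] T [-0.04  0.24  0.04] q [ 0.49  0.38 -0.46  1.74  0.19  1.06 -0.7 ] gap 0.475 t 27.6
```

```bash
python3 -m inch '[{"dx":0,"dy":0,"dz":0,"rx":0,"ry":0,"rz":-2,"grip":30},{"dx":0,"dy":0,"dz":0,"rx":0,"ry":0,"rz":-6,"grip":30},{"dx":0,"dy":0,"dz":-0.1,"rx":0,"ry":0,"rz":-12,"grip":30},{"dx":0,"dy":0,"dz":-0.1,"rx":0,"ry":0,"rz":-18,"grip":30},{"dx":0,"dy":0,"dz":-0.2,"rx":0,"ry":0,"rz":-24,"grip":30},{"dx":0,"dy":0,"dz":-0.2,"rx":0,"ry":0,"rz":-30,"grip":30},{"dx":0,"dy":0,"dz":-0.3,"rx":0,"ry":0,"rz":-36,"grip":30},{"dx":0,"dy":0,"dz":-0.3,"rx":0,"ry":0,"rz":-42,"grip":30},{"dx":0,"dy":0,"dz":-0.4,"rx":0,"ry":0,"rz":-48,"grip":30},{"dx":0,"dy":0,"dz":-0.4,"rx":0,"ry":0,"rz":-54,"grip":30}]' 40
python3 -m inch '[{"dx":0,"dy":0,"dz":0,"rx":0,"ry":0,"rz":-6,"grip":30},{"dx":0,"dy":0,"dz":-0.1,"rx":0,"ry":0,"rz":-12,"grip":30},{"dx":0,"dy":0,"dz":-0.1,"rx":0,"ry":0,"rz":-18,"grip":30},{"dx":0,"dy":0,"dz":-0.2,"rx":0,"ry":0,"rz":-24,"grip":30},{"dx":0,"dy":0,"dz":-0.2,"rx":0,"ry":0,"rz":-30,"grip":30},{"dx":0,"dy":0,"dz":-0.3,"rx":0,"ry":0,"rz":-34,"grip":30},{"dx":0,"dy":0,"dz":-0.3,"rx":0,"ry":0,"rz":-36,"grip":30},{"dx":0,"dy":0,"dz":-0.3,"rx":0,"ry":0,"rz":-36,"grip":30},{"dx":0,"dy":0,"dz":-0.3,"rx":0,"ry":0,"rz":-36,"grip":30},{"dx":0,"dy":0,"dz":-0.3,"rx":0,"ry":0,"rz":-36,"grip":30}]' 40
python3 go.py 563.9 -111.2 81.2 51
python3 - <<'E'
from ov import *
ov('h',[(563.6,-111.4,11.85,131,101,74),(563.6,-111.4,11.85,131,101,58)])
p=pickle.load(open('scene_h.pkl','rb'))
cv2.imwrite('pics/h_cap.png',cv2.resize(cv2.convertScaleAbs(p['color'][180:240,210:280,::-1],alpha=1.8),None,fx=10,fy=10,interpolation=cv2.INTER_CUBIC))
E
```

```text
time: 28.6
tcp_pos: [563.5, -111.4, 81.0]
tcp_rot: [0.0, 0.991, 0.134, -0.0]
ft_force: [-3.1, 0.6, 6.1]
finger_gap: 0.471
time: 29.6
tcp_pos: [563.2, -111.6, 81.3]
tcp_rot: [-0.0, 0.902, 0.431, -0.001]
ft_force: [-5.4, -0.4, 5.7]
finger_gap: 0.476
d [0.7 0.3 0. ] r [-0.04  0.07  0.11] | tcp [ 563.2 -111.6   81.3] yaw 51.11 tilt [-1.3e-03 -5.0e-04 -1.0e+00] F [-5.4 -0.4  5.7] T [-0.06  0.93  0.09] q [ 0.71  0.44 -0.73  1.73  0.33  1.1   0.77] gap 0.476 t 29.6
```

View pics/scene_h.png

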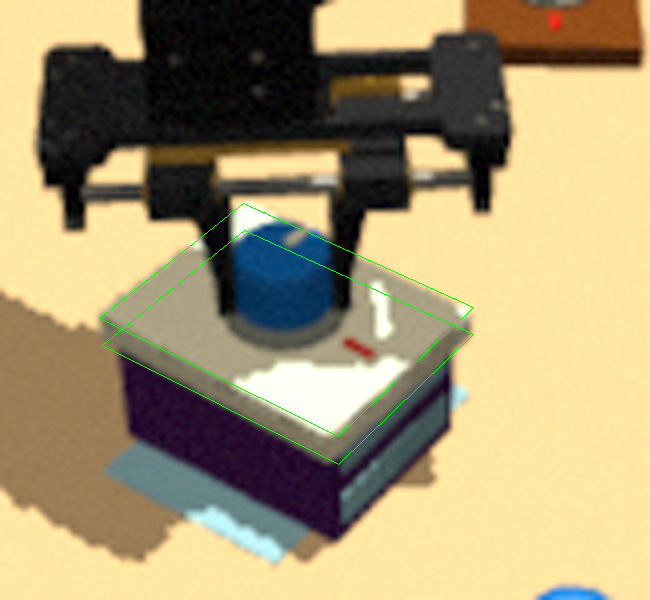

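View pics/h_cap.png

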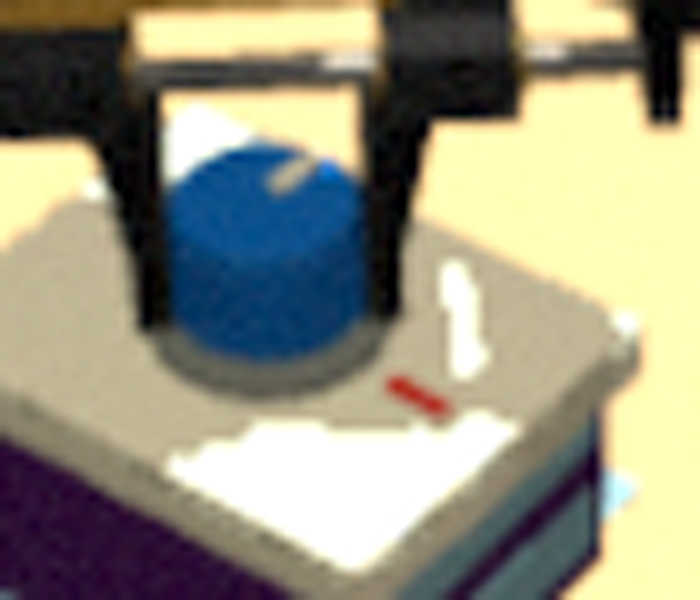

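```bash
python3 - <<'E'
from h import *; import pickle
from m import rect
p=pickle.load(open('scene_h.pkl','rb'))
def ang(f,a,b,z):
    p=pickle.load(open(f,'rb'))
    Q=toplane(p,np.array([a,b])/10+[209.5,179.5],z)[:,:2];d=Q[1]-Q[0];return np.degrees(np.arctan2(d[1],d[0])).round(1)
print('g bar',ang('scene_g.pkl',(272,200),(330,230),109),'red',ang('scene_g.pkl',(390,382),(448,410),74))
print('h bar',ang('scene_h.pkl',(274,188),(314,162),110),'red',ang('scene_h.pkl',(390,382),(448,410),74))
# PCA on masks
def pca(f,m,z):
    p=pickle.load(open(f,'rb'));C=p['color'].astype(float);uv=np.argwhere(m(C))[:,::-1]
    Q=toplane(p,uv,z)[:,:2];V=np.linalg.svd(Q-Q.mean(0))[2][0];return len(uv),(np.degrees(np.arctan2(V[1],V[0]))%180).round(1)
def reg(x0,x1,y0,y1):
    r=np.zeros((420,560),bool);r[y0:y1,x0:x1]=1;return r
for f in('scene_c.pkl','scene_g.pkl','scene_h.pkl'):
    print(f,'red',pca(f,lambda C:reg(245,258,214,224)&(C[...,0]>2*C[...,1]),74))
print('bar g',pca('scene_g.pkl',lambda C:reg(235,245,197,205)&(C[...,0]>.65*C[...,2])&(C.sum(-1)>100),109))
print('bar h',pca('scene_h.pkl',lambda C:reg(236,242,194,201)&(C[...,0]>.65*C[...,2])&(C.sum(-1)>100),110))
# lid plane and edges
for f in('scene_c.pkl','scene_h.pkl'):
    p=pickle.load(open(f,'rb'));W=world(p);C=p['color'].astype(int)
    m=(abs(W[...,0]-564)<75)&(abs(W[...,1]+111)<65)&(W[...,2]>66)&(W[...,2]<80)&(C.max(-1)-C.min(-1)<40)&(C.sum(-1)>200)
    P=W[m]; A=np.c_[P[:,:2]-[563.6,-111.4],np.ones(len(P))]; r=np.linalg.lstsq(A,P[:,2],rcond=None)[0]
    print(f,len(P),r.round(4))
E
```

```text
g bar 8.4 red 11.1
h bar 94.5 red 11.1
scene_c.pkl red (7, np.float64(6.7))
scene_g.pkl red (7, np.float64(6.8))
scene_h.pkl red (7, np.float64(6.8))
bar g (17, np.float64(1.3))
bar h (20, np.float64(133.3))
scene_c.pkl 1267 [-7.90000e-03  1.05000e-02  7.40096e+01]
scene_h.pkl 1311 [-8.60000e-03  1.38000e-02  7.40345e+01]
```

```bash
python3 -m inch '[{"dx":-0.1,"dy":-0.1,"dz":0,"rx":0,"ry":0,"rz":0,"grip":30},{"dx":-0.2,"dy":-0.2,"dz":0,"rx":0,"ry":0,"rz":0,"grip":30},{"dx":-0.3,"dy":-0.4,"dz":0,"rx":0,"ry":0,"rz":0,"grip":30},{"dx":-0.3,"dy":-0.4,"dz":0,"rx":0,"ry":0,"rz":0,"grip":30},{"dx":-0.3,"dy":-0.4,"dz":0,"rx":0,"ry":0,"rz":0,"grip":30},{"dx":-0.3,"dy":-0.4,"dz":0,"rx":0,"ry":0,"rz":0,"grip":30},{"dx":-0.3,"dy":-0.4,"dz":0,"rx":0,"ry":0,"rz":0,"grip":30},{"dx":-0.3,"dy":-0.4,"dz":0,"rx":0,"ry":0,"rz":0,"grip":30},{"dx":-0.3,"dy":-0.4,"dz":0,"rx":0,"ry":0,"rz":0,"grip":30},{"dx":-0.3,"dy":-0.4,"dz":0,"rx":0,"ry":0,"rz":0,"grip":30}]' 40
python3 go.py 563.9 -111.2 81.2 51
python3 - <<'E'
from h import *; import pickle
from ov import ov
ov('i',[])
for f,c,zc in(('scene2.pkl',(600.5,208.9),16),('scene_i.pkl',(563.6,-111.4),74)):
    p=pickle.load(open(f,'rb'));W=world(p);C=p['color'].astype(int)
    m=(abs(W[...,0]-c[0])<70)&(abs(W[...,1]-c[1])<60)&(abs(W[...,2]-zc)<7)&(C.max(-1)-C.min(-1)<40)&(C.sum(-1)>200)
    P=W[m]; A=np.c_[P[:,:2]-c,np.ones(len(P))]; r=np.linalg.lstsq(A,P[:,2],rcond=None)[0]
    print(f,len(P),r.round(4))
p=pickle.load(open('top_i.pkl','rb'));cv2.imwrite('pics/top_end.png',p['color'][:,:,::-1])
p=pickle.load(open('scene_i.pkl','rb'));cv2.imwrite('pics/scene_end.png',p['color'][:,:,::-1])
E
```

```text
time: 30.7
tcp_pos: [563.2, -111.6, 81.3]
tcp_rot: [0.0, 0.902, 0.431, -0.0]
ft_force: [-2.8, -0.8, 5.4]
finger_gap: 0.474
d [0.7 0.3 0.1] r [0.   0.03 0.1 ] | tcp [ 563.2 -111.6   81.3] yaw 51.1 tilt [-2.e-04 -4.e-04 -1.e+00] F [-2.8 -0.8  5.4] T [-0.1   0.57  0.07] q [ 0.71  0.44 -0.73  1.73  0.32  1.1   0.77] gap 0.474 t 30.7
scene2.pkl 885 [-3.50000e-03 -1.40000e-03  1.60509e+01]
scene_i.pkl 1254 [-6.30000e-03  6.00000e-03  7.40822e+01]
```

View pics/scene_i.png

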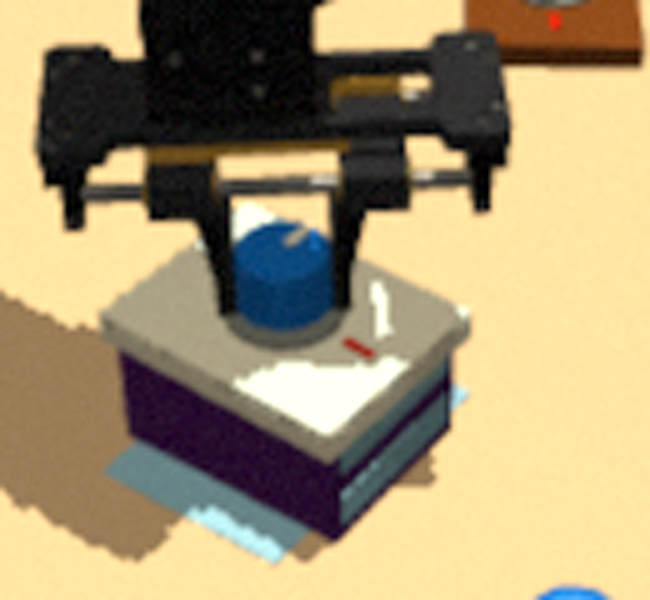

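View pics/scene_end.png

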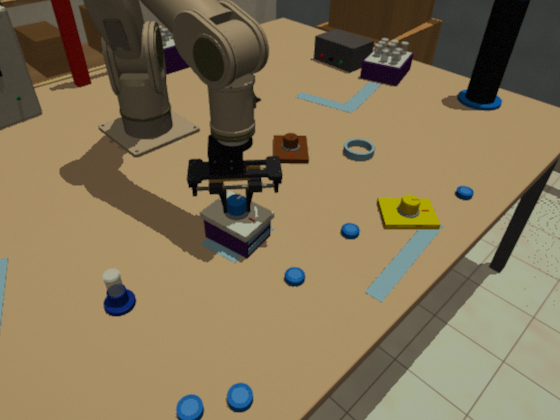

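The lid is home with its plate at z = 74, the bar is about 90° from the red mark, and everything else sits at the same pixels as before. Handing in.

```bash
python3 -c "
from cell import order;print(order.close_job())"
```

```text
the job is handed in; nothing more can be done
None
```

The white lid is on the purple box, and the vent cap was screwed down to its stop, then backed off a quarter turn. I handed the job in at about 31 s, still gripping the cap.

- **Lid:** I carried it over by its vent cap and pressed it down. At the end the plate fitted z = 74.1 mm, against 74 mm when fully home, with a tilt of about 0.5°. That tilt is close to the noise in the depth readings.
- **Lid position:** screwing the cap to the stop shifted the lid by about a millimetre on the box. It may sit slightly off-centre or turned by a degree or two within its play.
- **Stop:** the torque rose to 0.55 N m, and after I let go the bar lay within about 3° of the red mark. My first grip was about 2 mm off the cap's axis and caused a 10 N side force. I let go, centred the gripper and gripped again.
- **Quarter turn:** the tool turned 90.0° and the lid did not move. By image, the bar turned about 86° and ended about 83° from the red mark. The bar is only a few pixels long, so I trusted the tool's turn.
- **Disagreement:** an automatic line fit to those bar pixels gave inconsistent angles, so I read the bar by hand.
- **At hand-in:** forces on the tool were small, about 5 N pushing up and 3 N sideways. In the final image the spare caps, tape roll and tube stand were where they started.

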